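Turn the cufflink case to the front, uncover and fill it

TASK

Turn the white square case a quarter turn anticlockwise by pushing it round against the brass corner post, keeping it flat on the tray, until its blue front faces the robot and it stands square with the tray. Then press the two orange side tabs together to free the snap-fit cover and lay the cover flat on the middle of the cork mat, tabs up. Stand every cufflink box upright in a pocket of its own in the case and leave the ring dish, mirror and cufflinks on the tray where they are.

Things in the scene. Friction and masses are not known exactly. Their poses are not given: they have to be found in the camera images.
- tray: fixed rectangular acacia tray, 360 x 360 mm, floor 8 mm thick, rim 8 mm wide whose top is 16 mm over the marble. Origin: centre of its underside, on the marble. Its x points away from the robot, y to the robot's left, z up; it may stand up to about 7 degrees askew.
- tray_front (a point): middle of the tray's edge nearest the robot, at floor height (180 mm to -x of the tray's centre)
- post: fixed brass corner post, 16 mm across, 54 mm high (over its rounded top), standing on the tray floor, 20 mm to +x and 75 mm to +y of the tray's centre. Origin: centre of its foot. The case, pushed away from the robot at the right end of its near side, meets the post and swings anticlockwise about it.
- case: square white organiser case, 136 x 136 mm, 40 mm high, about 0.7 kg, loose on the tray, too wide to grasp. Origin: centre of its underside; its front is its -x face. At the start its side away from the robot stands about 3 to 25 mm short of the post, which is opposite a place about 45 mm left of that side's middle. It must turn 90 degrees anticlockwise seen from above.
- case_front (a point): middle of the case's front face, marked by a blue panel (68 mm to -x of the case's centre, 20 mm up). At the start it faces the tray's +y side (left) to within about 9 degrees. Past half-way, a push on the case's right side can wedge it against the post; a push on the right end of this face then finishes the turn.
- well (a point): middle of the floor of the case's well, an oblong opening in the case's top under the cover, 118 mm along the case's x and 62 mm along its y, floor 14 mm below the case's top and 26 mm over its underside. Two 3 mm dividers, as high as the case's top, part it into three pockets, each 37 mm (x) x 62 mm (y), their middles 40 mm apart along x; each takes one cufflink box, its 50 mm side along the case's y.
- cover_grip (a point): grasp point of the grey snap-fit cover over the well: midway between its two upright orange tabs, half-way up them; axes as the case's when fitted. Cover plate 126 mm (x) x 76 mm (y) x 5 mm, its top 15 mm below this point; its hooks and feet, on which it can stand, reach 32 mm below this point. Fitted, this point is 60 mm over the case's underside. 0.12 kg.
- tab_left (a joint): travel of the cover's +y tab towards the other, 0 out to 0.007 m fully pressed; spring, 1.4 N rising to 3.9 N. Its hook under the case's top plate lets go beyond about 0.004 m; press both tabs and lift. The tabs are 28 mm wide (x), 30 mm tall, outer faces 58 mm apart, 44 mm when fully pressed; squeezed so, they carry the cover.
- tab_right (a joint): the same for the -y tab
- mat: fixed cork mat on the marble to the right of the tray, 150 x 150 mm, 4 mm thick. Origin: centre of its underside.
- box_navy_center (a point): centre (half-way up) of the navy blue cufflink box, a closed rigid block 27 mm (its x) x 50 mm (its y) x 38 mm high, 90 g, standing on the marble left of the tray; may be absent. Standing in a pocket it rises 24 mm above the case's top.
- box_green_center (a point): centre (half-way up) of the green cufflink box, a closed rigid block 27 mm (its x) x 50 mm (its y) x 38 mm high, 90 g, standing on the marble left of the tray; may be absent. Standing in a pocket it rises 24 mm above the case's top.
- box_red_center (a point): centre (half-way up) of the dark red cufflink box, a closed rigid block 27 mm (its x) x 50 mm (its y) x 38 mm high, 90 g, standing on the marble left of the tray; may be absent. Standing in a pocket it rises 24 mm above the case's top.
- box_tan_center (a point): centre (half-way up) of the tan cufflink box, a closed rigid block 27 mm (its x) x 50 mm (its y) x 38 mm high, 90 g, standing on the marble left of the tray; may be absent. Standing in a pocket it rises 24 mm above the case's top.
- ring_dish: cream ceramic ring dish, 76 mm across, 26 mm high, on the tray left of and behind the post; leave alone. Origin: centre of its underside.
- mirror: compact round aluminium mirror, 60 mm across, 12 mm thick, lying in the tray's front left corner; leave alone. Origin: centre of its underside.
- cufflinks: steel cufflink pair, 40 mm long, 14 mm high, lying near the tray's left edge; leave alone. Origin: centre of its underside.
Things that resemble listed ones, but are neither listed nor needed, are in the scene too. Of the things shaped like the mat, the cork one is meant.

How it is judged:
By the outcome, as a careful person would: the job done as asked, in the order asked, and still so for the second after the job is handed in, with the robot touching nothing.
Of box_navy, box_green, box_red, box_tan only 2 to 3 are there at a start; the rules pass over those that are not, and their reading is None.
At some moment in a run one of box_navy, box_green, box_red, box_tan may be knocked a few centimetres aside while the robot is not near it.
It also fails if it takes over 210 s, if anything falls off the work surface, if the arm or the gripper's body presses on something with over 40 N, if the wrist force passes 120 N, or if a joint passes its speed limit or range.

ROBOT

A 7-joint arm with a two-finger parallel gripper is mounted at the origin on the work surface. World frame = base frame: x ahead of the robot, y to its left, z up, the work surface at z = 0. Lengths are in m, angles in rad, forces in N, time in s.
With the tool pointing down it reaches from about 0.4 to 0.85 m from the base axis. Payload 4.5 kg.
Tool frame: the origin (TCP) lies at the centre of the arm's flange, where the gripper is bolted on; the fingertips stand nose_length ahead of it and the grasp point (between the pads) lies 147 mm ahead of it (nose_length is the distance from the TCP to the fingertips, in m); z points along the fingers, y is the line along which they close (so a half turn about z gives the same grasp; the last joint's range is limited). The gripper opens to 88 mm and grips with 3 to 60 N. Pads are 18 mm wide; open, the fingers measure 123 mm over their backs; the gripper's body (75 mm by 187 mm) begins 45 mm behind the grasp point.
Start: joints at [1.373, 0.689, -0.195, 1.565, 0.157, 0.902, -0.215], TCP at [0.144, -0.608, 0.405] pointing down, gripper open.
Joint ranges: [-3.01, 3.01], [-0.46, 2.08], [-1.47, 1.51], [0.13, 2.56], [-1, 4.14], [0.04, 2.09], [-2.66, 2.66]. Speed limits (rad/s): [2.57, 2.57, 3.14, 3.14, 3.14, 3.14, 3.14].

INTERFACE

Orientations are given as a unit quaternion [x, y, z, w].
In Python, from plant import * gives the robot as it stands.
- The arm moves only by the tool play_rows, never from a script. Its argument "rows" is a list that holds one entry, the list of rows, each a list of 6 numbers: the shift along the tool's x, y, z normalised to -1 to 1, where 1 is 0.5 m, then the turn, a rotation vector about the tool's x, y, z normalised to -1 to 1, where 1 is 0.5 rad. A call has 1 to 20 rows; each row is the pose to reach, as a shift and turn from the pose commanded when the call began, along the tool's axes at that moment; what a row does not reach only later rows make up. A row lasts 1/12 s, in which the tool goes at most 41.7 mm and 7.16 degrees, less where a joint would pass 70% of its speed; a pose out of reach is approached as far as the arm can. A call with a number of a shift or a turn outside -1 to 1 is refused whole. A call with a gripper value outside its range is refused whole. "claw" is the closure, from 0 (fully open) to 1 (shut), set as the call begins (left out, the last holds). The fingers move at their own pace and stop on an object; "squeeze" is the grip in N (left out, the last holds). Time passes only in rows, so rows that repeat a pose let the fingers close. It gives the time, the measured TCP pose, the force, the opening and the grip force at its end, in the units of the state.
- get_state(): the state, without advancing time (a new reading comes with each control period).
- snapshot(name): name is "side" or "top"; returns a dict with "pixels" (480x640x3 uint8, blue, green, red), "camera_matrix" (3x3 intrinsics, pixels), "world_to_cam" (4x4, takes a point from world to camera coordinates). Camera axes: x right, y down, z forward; pixel columns grow to the right and rows downward; lengths in m; the calibration is good to about 2 mm. A picture is of the moment at which its call begins. There is no depth.
- finish_job(): hands the job in; it is judged then, once.
The state is a dict: "clock": time; "q": joint angles; "qd": joint speeds; "joint_torque": joint torques, N m; "tool_pos": TCP position; "eef_rot": TCP orientation; "contact_force": force on the tool from outside, world axes, zero at the start; "moment": the same for the moment, N m; "opening": opening from 0.0 (shut) to 1.0 (fully open); "finger_force": force on a finger pad.
Only numpy, scipy, OpenCV 4.12 (cv2) and the standard library are available. Lean on these libraries where they do the work, as an engineer would, in place of code of your own. Each camera call takes 0.05 s, during which the arm holds its last target. There are 200 camera calls.

## Working session

There is one attempt and no reset: what is moved stays moved. The work goes in short steps, Python scripts to look and compute and a tool call to move; the robot and the scene stay as the last step left them, time stands still between calls to the robot, and variables do not carry over. Pictures are saved under pics/ and viewed, at most 14 in all, crops included, and the job is handed in when it is done.

Besides the shell and the picture viewer there is one more tool, called after "Call:" as name(argument=value, ...) on one line, values as JSON. play_rows: Moves the arm, as the interface text tells. Its arguments: {"type":"object","properties":{"rows":{"type":"array"},"claw":{"type":"number"},"squeeze":{"type":"number"}},"required":["rows"]}

```bash
ls; mkdir -p pics; python3 - <<'E'
from plant import *
import cv2,json
s=get_state(); print(s)
for n in ("side","top"):
    d=snapshot(n); cv2.imwrite(f"pics/{n}0.png",d["pixels"]); print(n,d["camera_matrix"],d["world_to_cam"])
E
```

```text
pics
{'clock': 0.0, 'q': array([ 1.37281139,  0.68997384, -0.19453294,  1.56635394,  0.15728128,
        0.90249096, -0.21507733]), 'qd': array([-0.0003257 , -0.00062226,  0.00106748, -0.0021664 ,  0.00012315,
       -0.00071251,  0.00071942]), 'joint_torque': array([-5.72990721e-04, -5.27572668e+01, -1.26710918e+00, -1.53430635e+01,
       -5.25785610e-02,  6.38637808e-03,  1.48348595e-04]), 'tool_pos': array([ 0.14347893, -0.60796544,  0.40391392]), 'eef_rot': array([ 9.93285125e-01,  1.15688451e-01, -1.59259947e-04, -9.03756441e-04]), 'contact_force': array([ 0.54946777,  0.45301472, -0.47049376]), 'moment': array([ 0.01476237, -0.03674667,  0.02313484]), 'finger_force': 0.0, 'opening': 0.9980027413701442}
side [[464.60479347   0.         328.87068349]
 [  0.         464.60479347 237.05275913]
 [  0.           0.           1.        ]] [[-0.95943717 -0.28179904  0.00834351  0.46477249]
 [-0.21301421  0.70522471 -0.67622708  0.14016466]
 [ 0.1846761  -0.65057468 -0.736646    0.89529555]
 [ 0.          0.          0.          1.        ]]
top [[437.97301009   0.         317.51133808]
 [  0.         437.97301009 245.51379497]
 [  0.           0.           1.        ]] [[-0.01822128 -0.99977938 -0.01044901  0.00738924]
 [-0.98740659  0.01963643 -0.15697976  0.47369049]
 [ 0.15715031  0.00745705 -0.98754654  0.8675203 ]
 [ 0.          0.          0.          1.        ]]
```

View pics/top0.png

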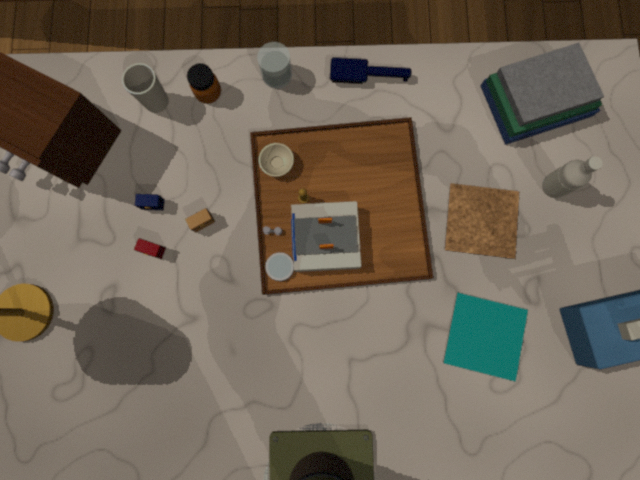

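View pics/side0.png

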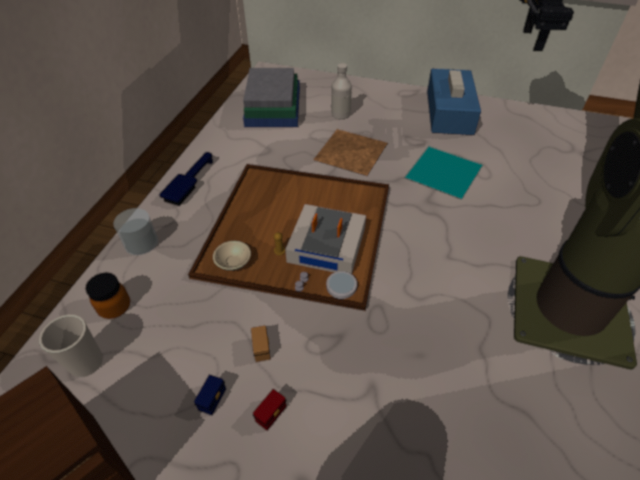

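```bash
cat > h.py <<'E'
from plant import *
import cv2, numpy as np
from scipy.spatial.transform import Rotation as R
def ray(d,uv,z):
    M=d["world_to_cam"]; Rm=M[:3,:3]; t=M[:3,3]
    c=-Rm.T@t; v=Rm.T@np.linalg.inv(d["camera_matrix"])@[uv[0],uv[1],1]
    return c+v*(z-c[2])/v[2]
def proj(d,p):
    M=d["world_to_cam"]; q=d["camera_matrix"]@(M[:3,:3]@np.array(p)+M[:3,3]); return q[:2]/q[2]
def snap(name,fn=None,crop=None,k=1):
    d=snapshot(name)
    if fn:
        im=d["pixels"]
        if crop: x0,y0,x1,y1=crop; im=im[y0:y1,x0:x1]
        im=cv2.resize(im,None,fx=k,fy=k,interpolation=cv2.INTER_CUBIC)
        cv2.imwrite("pics/"+fn,im)
    return d
def move(target,yaw):
    """rows entry: shift in tool axes/0.5 and turn/0.5 to get tool-down with closing axis tool y; yaw = world angle of tool x"""
    s=get_state(); r0=R.from_quat(s["eef_rot"])
    r1=R.from_euler('z',yaw)*R.from_euler('x',np.pi)
    return np.r_[r0.inv().apply(np.array(target)-s["tool_pos"])/.5,(r0.inv()*r1).as_rotvec()/.5]
E
python3 - <<'E'
from h import *
d=snap("top","c1.png",(245,110,435,300),3.1)
t=np.array([ray(d,p,.016)[:2] for p in [(252,132),(411,119),(432,277),(263,293)]])
print(t, t.mean(0)); 
for i in range(4): e=t[(i+1)%4]-t[i]; print(np.hypot(*e),np.degrees(np.arctan2(e[1],e[0])))
E
```

```text
[[ 0.73406154  0.1386858 ]
 [ 0.75642061 -0.2134483 ]
 [ 0.40590751 -0.23907987]
 [ 0.37929095  0.11386777]] [ 0.56892015 -0.04999365]
0.3528432423462957 -86.36683053030204
0.3514490104392764 -175.81764208158896
0.35394982170627215 94.31263861229822
0.355637602361862 4.001615802355251
```

View pics/c1.png

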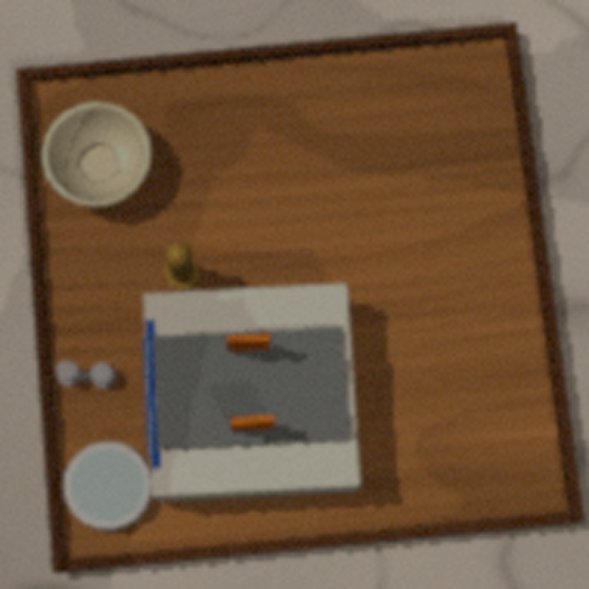

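```bash
python3 - <<'E'
from h import *
import plant; print([n for n in dir(plant) if not n.startswith('_')], globals().get("nose_length"))
d=snap("top","c2.png",(130,180,225,265),8)
k=lambda u,v:(u/3.1+245-.3,v/3.1+110-.3)
c=np.array([ray(d,k(*p),.048)[:2] for p in [(145,294),(348,284),(360,487),(152,497)]])
print(c,c.mean(0))
for i in range(4): e=c[(i+1)%4]-c[i]; print(np.hypot(*e),np.degrees(np.arctan2(e[1],e[0])))
T=R.from_euler('z',4,degrees=True)
p=T.apply([.02,.075,.0])+[.569,-.05,.008]; print("post",p,(proj(d,p)-[245,110])*3.1, (proj(d,p+[0,0,.054])-[245,110])*3.1)
print("mat",[ray(d,q,.004)[:2] for q in [(449,185),(519,189),(516,258),(445,250)]])
s=snap("side"); print("tip zone", [proj(s,get_state()["tool_pos"]-[0,0,h]) for h in (0,.147,.16,.17)])
cv2.imwrite("pics/c3.png",cv2.resize(s["pixels"][0:120,500:640],None,fx=5,fy=5))
E
```

```text
['Unreachable', 'finish_job', 'get_state', 'nose_length', 'snapshot'] 0.166
[[ 0.55917694  0.05071189]
 [ 0.56321161 -0.08517325]
 [ 0.42671009 -0.08858778]
 [ 0.42277827  0.04734805]] [ 0.49296923 -0.01892527]
0.13594502029318487 -88.29928639340143
0.13654421683897544 -178.5670658315545
0.13599268627910321 91.65676912223749
0.1364401459385291 1.4127299359712042
post [0.58371955 0.02621243 0.008     ] [182.64007001 272.52899694] [179.28501219 250.95471338]
mat [array([ 0.60719619, -0.29103831]), array([ 0.59493739, -0.44236891]), array([ 0.44383962, -0.42238457]), array([ 0.46396976, -0.27317292])]
tip zone [array([557.5328502 , -33.03662585]), array([535.07404533,  33.84193182]), array([533.29369685,  39.14351128]), array([531.94446587,  43.16129504])]
```

View pics/c2.png

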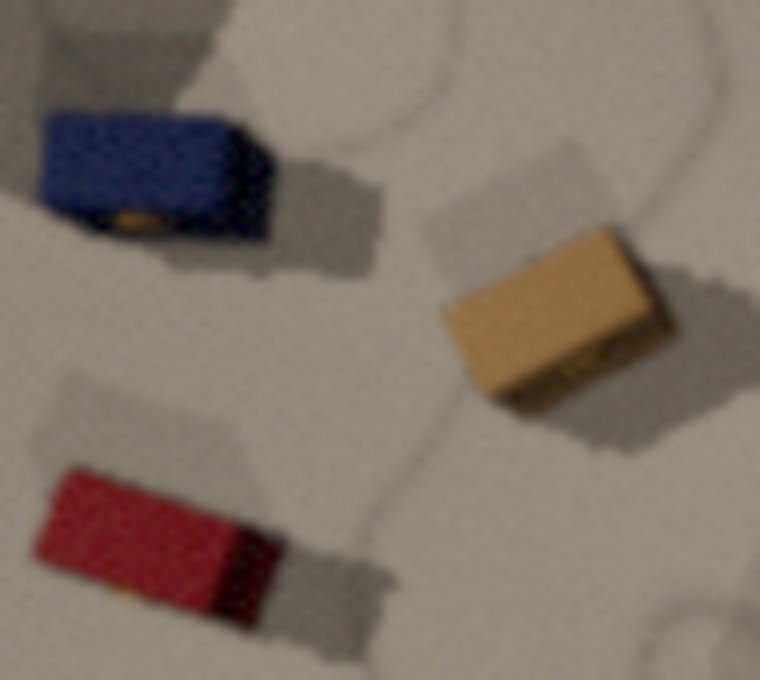

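View pics/c3.png

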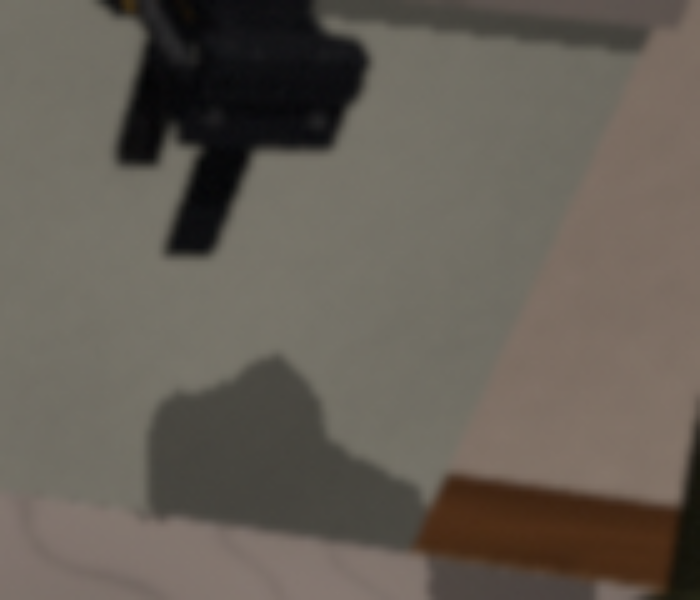

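```bash
python3 - <<'E'
from h import *
print(move([.40,-.20,.32],0))
d=snap("top")
k=lambda u,v:(u/8+130-.4,v/8+180-.4)
for n,q in dict(navy=[(48,115),(236,122),(220,212),(42,200)],red=[(72,468),(240,520),(212,612),(36,552)],tan=[(604,228),(658,300),(490,395),(445,312)]).items():
    c=np.array([ray(d,k(*p),.038)[:2] for p in q]); print(n,c.mean(0),c[1]-c[0],c[2]-c[1])
E
```

```text
[ 6.86757630e-01 -6.76500591e-01  1.69207154e-01 -1.62735760e-03
  2.83619108e-04  4.63623780e-01]
navy [0.57826035 0.35680235] [-0.00296446 -0.04993534] [-0.02434344  0.00327593]
red [0.47791155 0.35157306] [-0.01457747 -0.0443608 ] [-0.02393386  0.00632634]
tan [0.53651386 0.24670029] [-0.0196338  -0.01458576] [-0.02443037  0.04336824]
```

Call:
play_rows(rows=[[[0.687,-0.677,0.169,0,0,0.464],[0.687,-0.677,0.169,0,0,0.464],[0.687,-0.677,0.169,0,0,0.464],[0.687,-0.677,0.169,0,0,0.464],[0.687,-0.677,0.169,0,0,0.464],[0.687,-0.677,0.169,0,0,0.464],[0.687,-0.677,0.169,0,0,0.464],[0.687,-0.677,0.169,0,0,0.464],[0.687,-0.677,0.169,0,0,0.464],[0.687,-0.677,0.169,0,0,0.464],[0.687,-0.677,0.169,0,0,0.464],[0.687,-0.677,0.169,0,0,0.464],[0.687,-0.677,0.169,0,0,0.464],[0.687,-0.677,0.169,0,0,0.464],[0.687,-0.677,0.169,0,0,0.464],[0.687,-0.677,0.169,0,0,0.464],[0.687,-0.677,0.169,0,0,0.464],[0.687,-0.677,0.169,0,0,0.464]]], claw=1, squeeze=20)

```text
clock: 1.8
tool_pos: [0.3995, -0.2012, 0.3204]
eef_rot: [1.0, -0.002, 0.0, 0.0]
contact_force: [0.0, -0.3, 0.4]
opening: 0.007
finger_force: 0.0
```

Call:
play_rows(rows=[[[0,-0.246,0,0,0,0],[0,-0.246,0,0,0,0],[0,-0.246,0,0,0,0],[0,-0.246,0.08,0,0,0],[0,-0.246,0.16,0,0,0],[0,-0.246,0.22,0,0,0],[0,-0.246,0.256,0,0,0],[0,-0.246,0.256,0,0,0],[0,-0.246,0.256,0,0,0]]])

```text
clock: 2.55
tool_pos: [0.4156, -0.0817, 0.2125]
eef_rot: [1.0, -0.001, -0.014, -0.0]
contact_force: [-0.6, -0.6, 0.1]
opening: 0.008
finger_force: 0.0
```

Call:
play_rows(rows=[[[-0.02,0.08,0,0,0,0],[-0.02,0.08,0,0,0,0],[-0.02,0.08,0,0,0,0]]])

```text
clock: 2.8
tool_pos: [0.4047, -0.1238, 0.2135]
eef_rot: [1.0, -0.003, -0.014, 0.0]
contact_force: [-0.1, 0.5, -1.1]
opening: 0.008
finger_force: 0.0
```

```bash
python3 - <<'E'
from h import *
s=get_state(); print(s["q"],s["tool_pos"],R.from_quat(s["eef_rot"]).as_euler('zyx',degrees=True))
E
```

```text
[ 0.20710784  0.84975076 -0.03458282  2.28597419  0.75239425  0.04642182
 -2.14539965] [ 0.40473586 -0.12382769  0.2134648 ] [  0.35584868  -1.62198252 179.96687127]
```

```bash
cat >> h.py <<'E'
def mv(target,yaw=0,tilt=0,off=0):
    """target = point 'off' ahead of TCP along tool z; degrees; tilt>0 leans tip toward -x"""
    s=get_state(); r0=R.from_quat(s["eef_rot"])
    r1=R.from_euler('ZY',[yaw,tilt],degrees=True)*R.from_euler('x',np.pi)
    t=np.array(target)-r1.apply([0,0,off])
    return np.round(np.r_[r0.inv().apply(t-s["tool_pos"])/.5,(r0.inv()*r1).as_rotvec()/.5],3).tolist()
E
python3 - <<'E'
from h import *
print(mv([.406,-.125,.034],0,8,.166), mv([.406,-.080,.034],0,8,.166))
E
```

```text
[0.05, 0.002, 0.029, 0.0, -0.223, -0.013] [0.049, -0.088, 0.029, 0.0, -0.223, -0.013]
```

Call:
play_rows(rows=[[[0.05,0.002,0.0,0,-0.223,-0.013],[0.05,0.002,0.029,0,-0.223,-0.013],[0.05,0.002,0.029,0,-0.223,-0.013],[0.05,0.002,0.029,0,-0.223,-0.013],[0.05,-0.088,0.029,0,-0.223,-0.013],[0.05,-0.088,0.029,0,-0.223,-0.013],[0.05,-0.088,0.029,0,-0.223,-0.013],[0.05,-0.088,0.029,0,-0.223,-0.013]]])

```text
clock: 3.47
tool_pos: [0.4293, -0.0766, 0.1987]
eef_rot: [0.998, 0.004, -0.07, -0.0]
contact_force: [-0.7, -0.3, 0.4]
opening: 0.009
finger_force: 0.0
```

```bash
python3 - <<'E'
from h import *
s=get_state(); r=R.from_quat(s["eef_rot"]); print(s["q"],s["tool_pos"],r.as_euler('zyx',degrees=True),s["tool_pos"]+r.apply([0,0,.166]))
E
```

```text
[ 0.19809958  0.89122975 -0.21294399  2.19293663  0.69624824  0.27146789
 -2.20069886] [ 0.42933527 -0.0765832   0.19871885] [ -0.51175313  -8.01931596 179.96923085] [ 0.40617712 -0.07667148  0.03434217]
```

```bash
cat >> h.py <<'E'
def path(wps):
    """wps: (x,y,z,yaw,tilt,n) tip waypoints, n rows each, from the present pose"""
    s=get_state(); r=R.from_quat(s["eef_rot"]); t=s["tool_pos"]+r.apply([0,0,.166])
    z=r.apply([0,0,1]); x=r.apply([1,0,0]); tilt=np.degrees(np.arcsin(-z[0])); yaw=np.degrees(np.arctan2(x[1],x[0]))
    p=np.r_[t,yaw,tilt]; out=[]
    for w in wps:
        q=np.array(w[:5],float); n=w[5]
        out+=[mv((p+(q-p)*i/n)[:3],*(p+(q-p)*i/n)[3:],.166) for i in range(1,n+1)]; p=q
    print(out)
def tipnow():
    s=get_state(); r=R.from_quat(s["eef_rot"]); print("tip",(s["tool_pos"]+r.apply([0,0,.166])).round(4),"zyx",r.as_euler('zyx',degrees=True).round(1),"F",s["contact_force"].round(1),"q",s["q"].round(2),"t",s["clock"])
E
python3 - <<'E'
from h import *
path([(.431,-.077,.034,0,6,4),(.448,-.101,.034,0,4,4),(.458,-.111,.034,0,2,2),(.458,-.111,.034,0,2,1)])
E
```

```text
[[0.009, 0.0, -0.002, -0.001, 0.018, 0.004], [0.019, 0.0, -0.003, -0.0, 0.035, 0.009], [0.028, 0.001, -0.005, 0.0, 0.053, 0.013], [0.038, 0.001, -0.006, 0.001, 0.07, 0.018], [0.043, 0.013, -0.007, 0.001, 0.088, 0.018], [0.048, 0.025, -0.008, 0.001, 0.105, 0.018], [0.054, 0.037, -0.009, 0.001, 0.123, 0.018], [0.059, 0.049, -0.01, 0.0, 0.14, 0.018], [0.063, 0.059, -0.011, 0.0, 0.175, 0.018], [0.067, 0.069, -0.012, 0.0, 0.21, 0.018], [0.067, 0.069, -0.012, 0.0, 0.21, 0.018]]
```

Call:
play_rows(rows=[[[0.009,0,-0.002,0,0.018,0.004],[0.019,0,-0.003,0,0.035,0.009],[0.028,0.001,-0.005,0,0.053,0.013],[0.038,0.001,-0.006,0,0.07,0.018],[0.043,0.013,-0.007,0,0.088,0.018],[0.048,0.025,-0.008,0,0.105,0.018],[0.054,0.037,-0.009,0,0.123,0.018],[0.059,0.049,-0.01,0,0.14,0.018],[0.063,0.059,-0.011,0,0.175,0.018],[0.067,0.069,-0.012,0,0.21,0.018],[0.067,0.069,-0.012,0,0.21,0.018]]])

```text
clock: 4.38
tool_pos: [0.4649, -0.1127, 0.1996]
eef_rot: [1.0, -0.002, -0.016, 0.0]
contact_force: [-0.4, 0.3, -0.4]
opening: 0.006
finger_force: 0.4
```

```bash
python3 - <<'E'
from h import *
tipnow(); snap("top","t1.png",(245,110,435,300),3)
E
```

```text
tip [ 0.4597 -0.1128  0.0337] zyx [  0.2  -1.8 180. ] F [-0.4  0.3 -0.4] q [ 0.26  0.89 -0.19  2.12  0.73  0.23 -2.17] t 4.3833
```

View pics/t1.png

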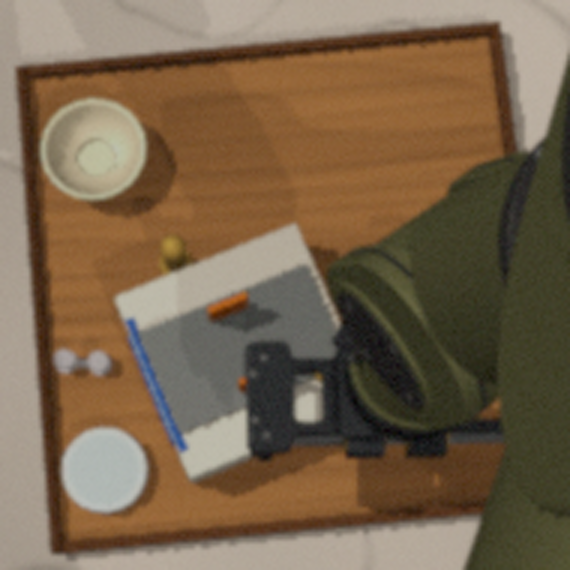

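```bash
python3 - <<'E'
from h import *
path([(.493,-.137,.034,0,0,6),(.534,-.154,.034,0,0,6),(.534,-.154,.034,0,0,1)])
E
```

```text
[[0.009, 0.008, -0.0, 0.001, 0.011, -0.001], [0.019, 0.017, -0.001, 0.001, 0.022, -0.002], [0.028, 0.025, -0.001, 0.001, 0.032, -0.004], [0.037, 0.033, -0.002, 0.001, 0.043, -0.005], [0.047, 0.041, -0.002, 0.001, 0.054, -0.006], [0.056, 0.049, -0.003, 0.001, 0.065, -0.007], [0.07, 0.055, -0.003, 0.001, 0.065, -0.007], [0.084, 0.061, -0.003, 0.001, 0.065, -0.007], [0.097, 0.066, -0.004, 0.001, 0.065, -0.007], [0.111, 0.072, -0.004, 0.001, 0.065, -0.007], [0.125, 0.077, -0.005, 0.001, 0.065, -0.007], [0.138, 0.083, -0.005, 0.001, 0.065, -0.007], [0.138, 0.083, -0.005, 0.001, 0.065, -0.007]]
```

Call:
play_rows(rows=[[[0.009,0.008,0,0,0.011,-0.001],[0.019,0.017,-0.001,0,0.022,-0.002],[0.028,0.025,-0.001,0,0.032,-0.004],[0.037,0.033,-0.002,0,0.043,-0.005],[0.047,0.041,-0.002,0,0.054,-0.006],[0.056,0.049,-0.003,0,0.065,-0.007],[0.07,0.055,-0.003,0,0.065,-0.007],[0.084,0.061,-0.003,0,0.065,-0.007],[0.097,0.066,-0.004,0,0.065,-0.007],[0.111,0.072,-0.004,0,0.065,-0.007],[0.125,0.077,-0.005,0,0.065,-0.007],[0.138,0.083,-0.005,0,0.065,-0.007],[0.138,0.083,-0.005,0,0.065,-0.007]]])

```text
clock: 5.52
tool_pos: [0.5349, -0.1536, 0.1996]
eef_rot: [1.0, 0.0, 0.0, -0.0]
contact_force: [0.1, 1.1, 0.7]
opening: 0.004
finger_force: 0.0
```

```bash
python3 - <<'E'
from h import *
tipnow(); a=snap("top")["pixels"][110:300,245:435]; b=snap("side")["pixels"][160:320,180:400]
a=cv2.resize(a,(380,380)); b=cv2.resize(b,(418,304)); b=cv2.copyMakeBorder(b,0,76,0,0,0)
cv2.imwrite("pics/t2.png",np.hstack([a,b]))
E
```

```text
tip [ 0.535  -0.1534  0.0336] zyx [  -0.    0. -180.] F [0.1 1.1 0.7] q [ 0.39  0.94 -0.33  1.9   0.69  0.42 -2.02] t 5.5167
```

View pics/t2.png

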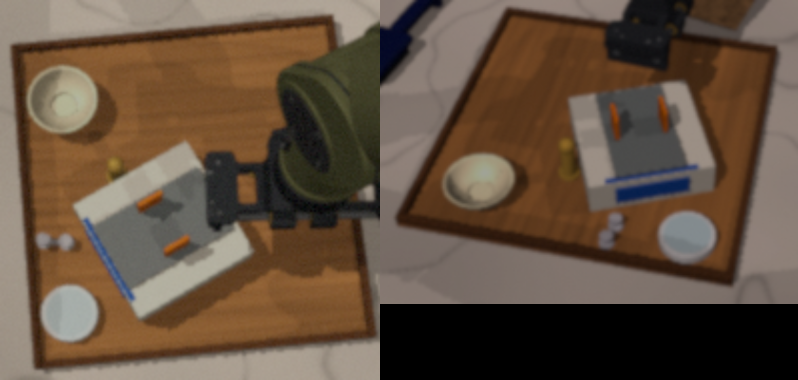

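```bash
python3 - <<'E'
from h import *
d=snap("top")
c=np.array([ray(d,(u/2+245-.2,v/2+110-.2),.048)[:2] for u,v in [(74,207),(185,142),(252,250),(140,318)]])
print(c.round(4),c.mean(0))
for i in range(4): e=c[(i+1)%4]-c[i]; print(np.hypot(*e),np.degrees(np.arctan2(e[1],e[0])))
E
```

```text
[[ 0.541   0.0709]
 [ 0.6082 -0.0456]
 [ 0.4921 -0.1112]
 [ 0.4244  0.0046]] [ 0.51642134 -0.02030544]
0.13444990649621008 -60.01399672481777
0.1333400110394778 -150.51227588010684
0.13415519171341939 120.28918020002331
0.13404761700952775 29.617130395119922
```

```bash
cat >> h.py <<'E'
def tabs(name):
    d=snapshot(name); hsv=cv2.cvtColor(d["pixels"],cv2.COLOR_BGR2HSV)
    m=cv2.inRange(hsv,(3,200,110),(16,255,255))
    n,l,st,ce=cv2.connectedComponentsWithStats(m)
    g=[]
    for i in range(1,n):
        w=ray(d,ce[i],.075)
        if st[i,4]>=12 and .4<w[0]<.76 and -.26<w[1]<.13: g.append((st[i,4],w[:2].round(4).tolist()))
    g=sorted(g,reverse=True)[:3]; print(name,g)
    if len(g)>=2:
        a,b=np.array(g[0][1]),np.array(g[1][1]); e=a-b
        print("  mid",((a+b)/2).round(4),"sep",np.hypot(*e).round(4),"caseyaw(mod180)",(np.degrees(np.arctan2(e[1],e[0]))-90).round(1))
E
python3 - <<'E'
from h import *
tabs("top");tabs("side")
path([(.50,-.175,.034,-30,0,5),(.455,-.14,.034,-60,0,6),(.470,-.109,.034,-60,0,5),(.470,-.109,.034,-60,0,1)])
E
```

```text
top [(np.int32(27), [0.4937, -0.033]), (np.int32(25), [0.5407, -0.0072])]
  mid [ 0.5172 -0.0201] sep 0.0536 caseyaw(mod180) -241.2
side [(np.int32(19), [0.5439, -0.0119]), (np.int32(18), [0.4971, -0.0377])]
  mid [ 0.5205 -0.0248] sep 0.0534 caseyaw(mod180) -61.1
[[-0.013, 0.009, -0.0, -0.002, 0.001, 0.21], [-0.026, 0.018, -0.0, -0.001, 0.002, 0.42], [-0.04, 0.027, -0.0, -0.001, 0.003, 0.631], [-0.053, 0.036, -0.001, -0.001, 0.005, 0.841], [-0.066, 0.045, -0.001, -0.001, 0.006, 1.051], [-0.081, 0.033, -0.001, -0.0, 0.006, 1.225], [-0.096, 0.021, -0.001, -0.0, 0.006, 1.4], [-0.111, 0.01, -0.001, 0.0, 0.006, 1.575], [-0.126, -0.002, -0.001, 0.0, 0.006, 1.749], [-0.141, -0.014, -0.0, 0.001, 0.006, 1.924], [-0.156, -0.025, -0.0, 0.001, 0.006, 2.098], [-0.15, -0.038, -0.0, 0.001, 0.006, 2.098], [-0.144, -0.05, -0.0, 0.001, 0.006, 2.098], [-0.138, -0.063, -0.0, 0.001, 0.006, 2.098], [-0.132, -0.075, -0.0, 0.001, 0.006, 2.098], [-0.126, -0.087, -0.0, 0.001, 0.006, 2.098], [-0.126, -0.087, -0.0, 0.001, 0.006, 2.098]]
```

Call:
play_rows(rows=[[[-0.013,0.009,0,0,0,0.2],[-0.026,0.018,0,0,0,0.4],[-0.04,0.027,0,0,0,0.6],[-0.053,0.036,0,0,0,0.8],[-0.07,0.045,0,0,0,0.98],[-0.09,0.045,0,0,0,0.98],[-0.11,0.045,0,0,0,0.98],[-0.11,0.045,0,0,0,0.98]]])

```text
clock: 6.43
tool_pos: [0.4761, -0.1754, 0.1997]
eef_rot: [0.97, -0.242, -0.003, 0.0]
contact_force: [-0.2, -0.8, -0.2]
opening: 0.006
finger_force: 0.0
```

```bash
python3 - <<'E'
from h import *
tipnow()
path([(.46,-.15,.034,-56,0,4),(.470,-.109,.034,-56,0,4),(.470,-.109,.034,-56,0,1)])
E
```

```text
tip [ 0.4751 -0.1752  0.0337] zyx [  28.    -0.3 -180. ] F [-0.2 -0.8 -0.2] q [ 0.36  0.9  -0.16  2.05  0.55  0.24 -2.34] t 6.4333
[[-0.013, -0.007, -0.0, 0.006, 0.002, 0.244], [-0.026, -0.014, -0.0, 0.006, 0.005, 0.489], [-0.039, -0.022, -0.0, 0.007, 0.007, 0.733], [-0.052, -0.03, -0.0, 0.007, 0.01, 0.977], [-0.058, -0.05, -0.0, 0.007, 0.01, 0.977], [-0.063, -0.071, -0.0, 0.007, 0.01, 0.977], [-0.068, -0.091, -0.0, 0.007, 0.01, 0.977], [-0.073, -0.111, -0.0, 0.007, 0.01, 0.977], [-0.073, -0.111, -0.0, 0.007, 0.01, 0.977]]
```

```bash
python3 - <<'E'
from h import *
path([(.45,-.16,.034,0,0,4),(.45,-.16,.034,0,0,1)])
E
```

```text
[[-0.015, -0.0, -0.0, 0.003, 0.002, -0.244], [-0.03, -0.001, -0.0, 0.002, 0.006, -0.489], [-0.045, -0.002, -0.0, 0.002, 0.009, -0.733], [-0.061, -0.003, -0.0, 0.002, 0.012, -0.978], [-0.061, -0.003, -0.0, 0.002, 0.012, -0.978]]
```

Call:
play_rows(rows=[[[-0.015,0,0,0,0,-0.244],[-0.03,-0.001,0,0,0.006,-0.489],[-0.045,-0.002,0,0,0.009,-0.733],[-0.061,-0.003,0,0,0.012,-0.978],[-0.061,-0.003,0,0,0.012,-0.978]]])

```text
clock: 6.85
tool_pos: [0.4514, -0.1587, 0.1998]
eef_rot: [1.0, 0.003, 0.001, -0.0]
contact_force: [0.4, -0.1, 0.1]
opening: 0.004
finger_force: 0.0
```

```bash
python3 - <<'E'
from h import *
tipnow()
path([(.458,-.125,.034,28,0,4),(.468,-.108,.034,28,0,2),(.481,-.101,.034,28,0,3),(.481,-.101,.034,28,0,1)])
E
```

```text
tip [ 0.4518 -0.1587  0.0338] zyx [-3.0e-01  1.0e-01 -1.8e+02] F [ 0.4 -0.1  0.1] q [ 0.34  0.89 -0.16  2.14  0.79  0.17 -2.11] t 6.85
[[0.003, -0.017, -0.0, -0.0, -0.001, -0.242], [0.007, -0.034, -0.0, 0.0, -0.002, -0.483], [0.01, -0.051, -0.0, 0.001, -0.004, -0.725], [0.014, -0.067, -0.0, 0.001, -0.005, -0.967], [0.024, -0.084, -0.0, 0.001, -0.005, -0.967], [0.034, -0.101, -0.0, 0.001, -0.005, -0.967], [0.042, -0.106, -0.0, 0.001, -0.005, -0.967], [0.051, -0.111, -0.0, 0.001, -0.005, -0.967], [0.06, -0.115, -0.0, 0.001, -0.005, -0.967], [0.06, -0.115, -0.0, 0.001, -0.005, -0.967]]
```

Call:
play_rows(rows=[[[0.003,-0.017,0,0,0,-0.242],[0.007,-0.034,0,0,0,-0.483],[0.01,-0.051,0,0,0,-0.725],[0.014,-0.067,0,0,0,-0.967],[0.024,-0.084,0,0,0,-0.967],[0.034,-0.101,0,0,0,-0.967],[0.042,-0.106,0,0,0,-0.967],[0.051,-0.111,0,0,0,-0.967],[0.06,-0.115,0,0,0,-0.967],[0.06,-0.115,0,0,0,-0.967]]])

```text
clock: 7.68
tool_pos: [0.4805, -0.1041, 0.1997]
eef_rot: [0.971, 0.237, -0.002, 0.002]
contact_force: [-4.3, -3.6, 3.9]
opening: 0.003
finger_force: 3.2
```

```bash
python3 - <<'E'
from h import *
tipnow(); tabs("top"); tabs("side")
E
```

```text
tip [ 0.4801 -0.1051  0.0337] zyx [-2.740e+01 -1.000e-01  1.797e+02] F [-4.3 -3.6  3.9] q [ 0.29  0.9  -0.28  2.09  0.93  0.28 -1.89] t 7.6833
top [(np.int32(26), [0.5429, -0.0046]), (np.int32(26), [0.4974, -0.0321])]
  mid [ 0.5202 -0.0183] sep 0.0532 caseyaw(mod180) -58.9
side [(np.int32(20), [0.5465, -0.0098]), (np.int32(17), [0.501, -0.0377])]
  mid [ 0.5237 -0.0238] sep 0.0534 caseyaw(mod180) -58.5
```

```bash
cat >> h.py <<'E'
def arc(phi,n,yaw0,pre=0.0,z=.034,post=(.584,.026)):
    s=get_state(); r=R.from_quat(s["eef_rot"]); q=(s["tool_pos"]+r.apply([0,0,.166]))[:2]-post
    out=[]
    for i in range(1,n+1):
        a=np.radians(phi*i/n); c,sn=np.cos(a),np.sin(a)
        p=np.array([c*q[0]-sn*q[1],sn*q[0]+c*q[1]])+post; b=np.radians(yaw0)+a; p=p+pre*np.array([np.cos(b),np.sin(b)])
        out.append(mv([*p,z],yaw0+phi*i/n,0,.166))
    print(p,out)
E
python3 - <<'E'
from h import *
arc(26,12,28,.003)
E
```

```text
[ 0.54982215 -0.134904  ] [[0.01, 0.012, -0.001, 0.007, 0.008, -0.095], [0.016, 0.023, -0.001, 0.007, 0.008, -0.171], [0.022, 0.034, -0.001, 0.007, 0.008, -0.247], [0.029, 0.045, -0.001, 0.007, 0.008, -0.322], [0.036, 0.055, -0.001, 0.007, 0.008, -0.398], [0.043, 0.065, -0.001, 0.007, 0.009, -0.473], [0.051, 0.075, -0.001, 0.006, 0.009, -0.549], [0.059, 0.084, -0.001, 0.006, 0.009, -0.625], [0.068, 0.093, -0.001, 0.006, 0.009, -0.7], [0.076, 0.102, -0.001, 0.006, 0.009, -0.776], [0.086, 0.11, -0.001, 0.006, 0.009, -0.852], [0.095, 0.119, -0.001, 0.006, 0.009, -0.927]]
```

Call:
play_rows(rows=[[[0.01,0.012,-0.001,0.007,0.008,-0.095],[0.016,0.023,-0.001,0.007,0.008,-0.171],[0.022,0.034,-0.001,0.007,0.008,-0.247],[0.029,0.045,-0.001,0.007,0.008,-0.322],[0.036,0.055,-0.001,0.007,0.008,-0.398],[0.043,0.065,-0.001,0.007,0.009,-0.473],[0.051,0.075,-0.001,0.006,0.009,-0.549],[0.059,0.084,-0.001,0.006,0.009,-0.625],[0.068,0.093,-0.001,0.006,0.009,-0.7],[0.076,0.102,-0.001,0.006,0.009,-0.776],[0.086,0.11,-0.001,0.006,0.009,-0.852],[0.095,0.119,-0.001,0.006,0.009,-0.927]]])

```text
clock: 8.78
tool_pos: [0.5507, -0.1342, 0.2]
eef_rot: [0.89, 0.455, 0.001, -0.001]
contact_force: [-3.7, -0.8, -0.1]
opening: 0.005
finger_force: 1.2
```

```bash
python3 - <<'E'
from h import *
tipnow(); tabs("top"); tabs("side"); arc(24,12,54,.003)
E
```

```text
tip [ 0.5508 -0.1338  0.034 ] zyx [ -54.2    0.  -179.9] F [-3.7 -0.8 -0.1] q [ 0.48  0.98 -0.56  1.86  0.92  0.58 -1.32] t 8.7833
top [(np.int32(27), [0.5584, -0.015]), (np.int32(20), [0.5317, -0.0607])]
  mid [ 0.545  -0.0378] sep 0.0529 caseyaw(mod180) -30.3
side [(np.int32(80), [0.5593, -0.0116]), (np.int32(71), [0.5328, -0.0558])]
  mid [ 0.546  -0.0337] sep 0.0515 caseyaw(mod180) -30.9
[ 0.62086741 -0.13024826] [[0.012, 0.01, 0.0, 0.003, -0.008, -0.069], [0.018, 0.02, 0.0, 0.003, -0.008, -0.139], [0.023, 0.03, 0.0, 0.003, -0.008, -0.209], [0.029, 0.039, 0.0, 0.003, -0.008, -0.278], [0.036, 0.049, 0.0, 0.003, -0.008, -0.348], [0.042, 0.058, 0.0, 0.003, -0.008, -0.418], [0.049, 0.067, 0.0, 0.003, -0.008, -0.488], [0.056, 0.075, 0.0, 0.004, -0.008, -0.558], [0.064, 0.083, 0.0, 0.004, -0.008, -0.627], [0.072, 0.091, 0.001, 0.004, -0.008, -0.697], [0.08, 0.099, 0.001, 0.004, -0.008, -0.767], [0.088, 0.107, 0.001, 0.004, -0.008, -0.837]]
```

Call:
play_rows(rows=[[[0.012,0.01,0,0,-0.004,-0.069],[0.018,0.02,0,0,-0.004,-0.139],[0.023,0.03,0,0,-0.004,-0.209],[0.029,0.039,0,0,-0.004,-0.278],[0.036,0.049,0,0,-0.004,-0.348],[0.042,0.058,0,0,-0.004,-0.418],[0.049,0.067,0,0,-0.004,-0.488],[0.056,0.075,0,0,-0.004,-0.558]]])

```text
clock: 9.55
tool_pos: [0.5979, -0.1353, 0.2002]
eef_rot: [0.819, 0.574, -0.001, 0.002]
contact_force: [-1.7, -5.3, -1.9]
opening: 0.007
finger_force: 3.2
```

```bash
python3 - <<'E'
from h import *
tipnow(); tabs("top"); tabs("side"); arc(14,7,70,.003)
E
```

```text
tip [ 0.5981 -0.1358  0.0342] zyx [-7.010e+01  1.000e-01  1.798e+02] F [-1.7 -5.3 -1.9] q [ 0.5   1.04 -0.66  1.71  0.92  0.73 -1.  ] t 9.55
top [(np.int32(17), [0.567, -0.0193]), (np.int32(12), [0.5572, -0.0714])]
  mid [ 0.5621 -0.0454] sep 0.053 caseyaw(mod180) -10.7
side [(np.int32(100), [0.5709, -0.0158]), (np.int32(93), [0.5582, -0.0654])]
  mid [ 0.5646 -0.0406] sep 0.0512 caseyaw(mod180) -14.4
[ 0.63843599 -0.12413264] [[0.011, 0.011, 0.001, 0.008, 0.002, -0.07], [0.016, 0.021, 0.001, 0.008, 0.003, -0.14], [0.022, 0.031, 0.001, 0.008, 0.003, -0.21], [0.028, 0.04, 0.001, 0.008, 0.003, -0.28], [0.034, 0.049, 0.001, 0.008, 0.003, -0.349], [0.041, 0.058, 0.001, 0.008, 0.003, -0.419], [0.048, 0.067, 0.001, 0.008, 0.003, -0.489]]
```

Call:
play_rows(rows=[[[0.011,0.011,0,0.004,0,-0.07],[0.016,0.021,0,0.004,0,-0.14],[0.022,0.031,0,0.004,0,-0.21],[0.028,0.04,0,0.004,0,-0.28],[0.034,0.049,0,0.004,0,-0.349],[0.041,0.058,0,0.004,0,-0.419],[0.041,0.058,0,0.004,0,-0.419]]])

```text
clock: 10.23
tool_pos: [0.6341, -0.127, 0.2005]
eef_rot: [0.755, 0.656, 0.0, 0.003]
contact_force: [2.6, -8.7, -2.5]
opening: 0.007
finger_force: 4.5
```

```bash
python3 - <<'E'
from h import *
tipnow(); tabs("top"); tabs("side"); 
E
```

```text
tip [ 0.6347 -0.1278  0.0345] zyx [-82.    0.2 179.7] F [ 2.6 -8.7 -2.5] q [ 0.49  1.08 -0.72  1.6   0.93  0.83 -0.77] t 10.2333
top [(np.int32(21), [0.5799, -0.0744])]
side [(np.int32(108), [0.5797, -0.0168]), (np.int32(96), [0.5801, -0.0686])]
  mid [ 0.5799 -0.0427] sep 0.0518 caseyaw(mod180) 0.4
```

Call:
play_rows(rows=[[[-0.04,0,0,0,0,0],[-0.08,0,-0.02,0,0,0],[-0.16,0,-0.1,0,0,0],[-0.24,0,-0.18,0,0,0],[-0.32,0,-0.2,0,0,0],[-0.32,0,-0.2,0,0,0],[-0.32,0,-0.2,0,0,0]]])

```text
clock: 10.92
tool_pos: [0.6105, -0.2891, 0.3031]
eef_rot: [0.758, 0.653, 0.002, 0.003]
contact_force: [-0.1, -1.4, -0.1]
opening: 0.003
finger_force: 0.0
```

```bash
python3 - <<'E'
from h import *
tipnow(); tabs("top"); tabs("side"); snap("top","t3.png",(245,110,435,300),3.1)
E
```

```text
tip [ 0.6116 -0.2896  0.1371] zyx [-81.5   0.4 179.8] F [-0.1 -1.4 -0.1] q [ 0.77  0.99 -0.83  1.47  0.8   1.03 -0.4 ] t 10.9167
top [(np.int32(22), [0.5799, -0.0745]), (np.int32(14), [0.5775, -0.0218])]
  mid [ 0.5787 -0.0482] sep 0.0528 caseyaw(mod180) -177.4
side [(np.int32(106), [0.5797, -0.0168]), (np.int32(92), [0.5796, -0.0688])]
  mid [ 0.5796 -0.0428] sep 0.052 caseyaw(mod180) -0.1
```

View pics/t3.png

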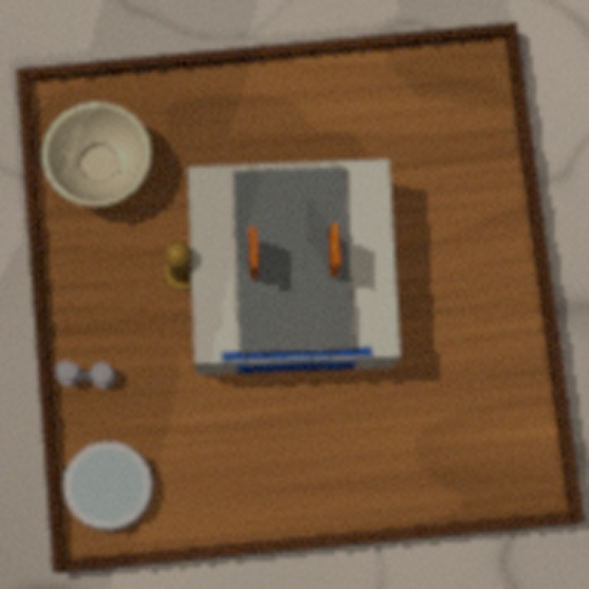

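```bash
cat >> h.py <<'E'
def quad(d,pts,z,k=3.1,o=(245,110)):
    c=np.array([ray(d,(u/k+o[0]-.3,v/k+o[1]-.3),z)[:2] for u,v in pts]); print(c.round(4).tolist(),"mid",c.mean(0).round(4))
    for i in range(4): e=c[(i+1)%4]-c[i]; print(np.hypot(*e).round(4),np.degrees(np.arctan2(e[1],e[0])).round(1))
def caseyaw(d,ctr):
    """minAreaRect of light-coloured case top + cover"""
    im=cv2.cvtColor(d["pixels"],cv2.COLOR_BGR2HSV); m=cv2.inRange(im,(0,0,60),(179,90,255))
    u,v=np.int32(proj(d,[*ctr,.048])); w=np.zeros_like(m); w[v-38:v+38,u-38:u+38]=m[v-38:v+38,u-38:u+38]
    cs,_=cv2.findContours(w,0,1); c=max(cs,key=cv2.contourArea)
    P=np.array([ray(d,p,.048)[:2] for p in c[:,0]]).astype(np.float32)
    print("rect",cv2.minAreaRect(P*1000))
E
python3 - <<'E'
from h import *
d=snap("top")
quad(d,[(190,169),(389,160),(400,356),(196,364)],.048); caseyaw(d,(.58,-.046))
quad(d,[(19,70),(515,25),(581,521),(59,571)],.016)
E
```

```text
[[0.6458, 0.0194], [0.6492, -0.1158], [0.5134, -0.118], [0.5107, 0.0173]] mid [ 0.5798 -0.0493]
0.1352 -88.6
0.1358 -179.1
0.1353 91.1
0.135 0.9
rect ((577.4105834960938, -48.59166717529297), (144.7069549560547, 138.9093017578125), 1.268555760383606)
[[0.7335, 0.1413], [0.7593, -0.2132], [0.4043, -0.2392], [0.3774, 0.1123]] mid [ 0.5686 -0.0497]
0.3554 -85.8
0.356 -175.8
0.3526 94.4
0.3572 4.6
```

```bash
python3 - <<'E'
from h import *
path([(.625,-.19,.09,94,0,4),(.625,-.16,.034,94,0,3),(.625,-.123,.034,94,0,6),(.625,-.123,.034,94,0,2)])
E
```

```text
[[0.046, 0.001, 0.022, 0.004, -0.008, -0.102], [0.091, 0.002, 0.045, 0.004, -0.009, -0.204], [0.136, 0.003, 0.067, 0.004, -0.01, -0.305], [0.181, 0.003, 0.089, 0.004, -0.011, -0.407], [0.2, 0.0, 0.127, 0.004, -0.011, -0.407], [0.22, -0.002, 0.164, 0.004, -0.011, -0.407], [0.24, -0.005, 0.202, 0.004, -0.011, -0.407], [0.252, -0.007, 0.202, 0.004, -0.011, -0.407], [0.264, -0.008, 0.202, 0.004, -0.011, -0.407], [0.276, -0.01, 0.202, 0.004, -0.011, -0.407], [0.289, -0.012, 0.202, 0.004, -0.011, -0.407], [0.301, -0.013, 0.202, 0.004, -0.011, -0.407], [0.313, -0.015, 0.202, 0.004, -0.011, -0.407], [0.313, -0.015, 0.202, 0.004, -0.011, -0.407], [0.313, -0.015, 0.202, 0.004, -0.011, -0.407]]
```

Call:
play_rows(rows=[[[0.046,0.001,0.022,0.004,-0.008,-0.102],[0.091,0.002,0.045,0.004,-0.009,-0.204],[0.136,0.003,0.067,0.004,-0.01,-0.305],[0.181,0.003,0.089,0.004,-0.011,-0.407],[0.2,0,0.127,0.004,-0.011,-0.407],[0.22,-0.002,0.164,0.004,-0.011,-0.407],[0.24,-0.005,0.202,0.004,-0.011,-0.407],[0.252,-0.007,0.202,0.004,-0.011,-0.407],[0.264,-0.008,0.202,0.004,-0.011,-0.407],[0.276,-0.01,0.202,0.004,-0.011,-0.407],[0.289,-0.012,0.202,0.004,-0.011,-0.407],[0.301,-0.013,0.202,0.004,-0.011,-0.407],[0.313,-0.015,0.202,0.004,-0.011,-0.407],[0.313,-0.015,0.202,0.004,-0.011,-0.407],[0.313,-0.015,0.202,0.004,-0.011,-0.407]]])

```text
clock: 12.37
tool_pos: [0.6256, -0.1261, 0.201]
eef_rot: [0.683, 0.73, -0.001, 0.003]
contact_force: [1.3, -3.6, 3.1]
opening: 0.007
finger_force: 1.9
```

```bash
python3 - <<'E'
from h import *
tipnow(); tabs("side")
E
```

```text
tip [ 0.626  -0.1269  0.035 ] zyx [-9.380e+01  1.000e-01  1.797e+02] F [ 1.3 -3.6  3.1] q [ 0.52  1.09 -0.77  1.63  0.97  0.84 -0.61] t 12.3667
side [(np.int32(105), [0.5798, -0.0167]), (np.int32(94), [0.5797, -0.0686])]
  mid [ 0.5798 -0.0426] sep 0.0519 caseyaw(mod180) -0.1
```

Call:
play_rows(rows=[[[0.003,0,0,0,0,0],[0.006,0,0,0,0,0],[0.008,0,0,0,0,0],[0.008,0,0,0,0,0],[0.008,0,0,0,0,0]]])

```text
clock: 12.83
tool_pos: [0.6255, -0.1251, 0.2009]
eef_rot: [0.684, 0.729, -0.003, 0.004]
contact_force: [1.4, -10.4, 5.9]
opening: 0.006
finger_force: 5.0
```

```bash
python3 - <<'E'
from h import *
tipnow(); tabs("side")
E
```

```text
tip [ 0.6258 -0.1267  0.0349] zyx [-9.370e+01  1.000e-01  1.794e+02] F [  1.4 -10.4   5.9] q [ 0.51  1.09 -0.76  1.63  0.98  0.84 -0.61] t 12.8333
side [(np.int32(105), [0.5798, -0.0167]), (np.int32(95), [0.5799, -0.0687])]
  mid [ 0.5798 -0.0427] sep 0.052 caseyaw(mod180) 0.1
```

```bash
python3 - <<'E'
from h import *
path([(.61,-.165,.034,94,0,3),(.475,-.165,.036,94,0,7),(.475,-.100,.036,94,0,4),(.50,-.100,.036,94,0,4),(.50,-.100,.036,94,0,2)])
E
```

```text
[[-0.029, -0.012, 0.001, 0.003, 0.023, -0.004], [-0.053, -0.024, 0.002, 0.003, 0.021, -0.008], [-0.078, -0.036, 0.003, 0.003, 0.02, -0.012], [-0.075, -0.074, 0.002, 0.003, 0.02, -0.012], [-0.073, -0.113, 0.001, 0.003, 0.02, -0.012], [-0.07, -0.151, 0.001, 0.003, 0.02, -0.012], [-0.068, -0.19, -0.0, 0.003, 0.02, -0.012], [-0.065, -0.228, -0.001, 0.003, 0.02, -0.012], [-0.063, -0.267, -0.001, 0.003, 0.02, -0.012], [-0.06, -0.305, -0.002, 0.003, 0.02, -0.012], [-0.028, -0.303, -0.002, 0.003, 0.02, -0.012], [0.005, -0.301, -0.003, 0.003, 0.02, -0.012], [0.037, -0.299, -0.003, 0.003, 0.02, -0.012], [0.069, -0.297, -0.003, 0.003, 0.02, -0.012], [0.069, -0.285, -0.003, 0.003, 0.02, -0.012], [0.068, -0.272, -0.003, 0.003, 0.02, -0.012], [0.067, -0.26, -0.003, 0.003, 0.02, -0.012], [0.066, -0.247, -0.003, 0.003, 0.02, -0.012], [0.066, -0.247, -0.003, 0.003, 0.02, -0.012], [0.066, -0.247, -0.003, 0.003, 0.02, -0.012]]
```

Call:
play_rows(rows=[[[-0.045,-0.012,0,0,0,0],[-0.07,-0.024,0,0,0,0],[-0.092,-0.036,0,0,0,0],[-0.09,-0.074,0,0,0,0],[-0.087,-0.113,0,0,0,0],[-0.084,-0.151,0,0,0,0],[-0.082,-0.19,0,0,0,0],[-0.08,-0.228,0,0,0,0],[-0.077,-0.267,0,0,0,0],[-0.075,-0.305,0,0,0,0],[-0.04,-0.305,0,0,0,0],[-0.01,-0.303,0,0,0,0],[0.023,-0.301,0,0,0,0],[0.055,-0.299,0,0,0,0],[0.055,-0.285,0,0,0,0],[0.054,-0.272,0,0,0,0],[0.053,-0.26,0,0,0,0],[0.052,-0.247,0,0,0,0],[0.052,-0.247,0,0,0,0],[0.052,-0.247,0,0,0,0]]])

```text
clock: 14.55
tool_pos: [0.4997, -0.1041, 0.1998]
eef_rot: [0.683, 0.73, -0.001, 0.001]
contact_force: [-1.1, 0.1, -0.2]
opening: 0.002
finger_force: 0.1
```

```bash
python3 - <<'E'
from h import *
tipnow(); tabs("side"); d=snap("top"); caseyaw(d,(.58,-.048))
E
```

```text
tip [ 0.4998 -0.1044  0.0338] zyx [-93.8   0.  179.9] F [-1.1  0.1 -0.2] q [ 0.51  0.99 -0.68  2.03  1.19  0.6  -0.96] t 14.55
side [(np.int32(112), [0.5801, -0.0168]), (np.int32(96), [0.581, -0.0682])]
  mid [ 0.5805 -0.0425] sep 0.0514 caseyaw(mod180) 1.0
rect ((577.9178466796875, -49.04106140136719), (145.45941162109375, 139.7344970703125), 1.886273741722107)
```

Call:
play_rows(rows=[[[0,0.002,0,0,0,0],[0,0.004,0,0,0,0],[0,0.006,0,0,0,0],[0,0.006,0,0,0,0],[0,0.006,0,0,0,0]]])

```text
clock: 15.07
tool_pos: [0.5008, -0.1035, 0.1998]
eef_rot: [0.682, 0.731, -0.003, -0.0]
contact_force: [-6.0, 0.1, 5.2]
opening: 0.005
finger_force: 3.4
```

```bash
python3 - <<'E'
from h import *
tipnow(); tabs("side"); d=snap("top"); caseyaw(d,(.58,-.048))
E
```

```text
tip [ 0.5001 -0.104   0.0338] zyx [-93.9  -0.2 179.8] F [-6.   0.1  5.2] q [ 0.51  0.99 -0.68  2.02  1.18  0.61 -0.95] t 15.0667
side [(np.int32(112), [0.5804, -0.0172]), (np.int32(95), [0.581, -0.0681])]
  mid [ 0.5807 -0.0426] sep 0.0509 caseyaw(mod180) 0.7
rect ((577.984375, -47.98975372314453), (145.14894104003906, 138.06585693359375), 1.9423571825027466)
```

Compliance: contact force building; push further.

Call:
play_rows(rows=[[[0,0.003,0,0,0,0],[0,0.006,0,0,0,0],[0,0.009,0,0,0,0],[0,0.009,0,0,0,0],[0,0.009,0,0,0,0]]])

```text
clock: 15.58
tool_pos: [0.5034, -0.1039, 0.1998]
eef_rot: [0.683, 0.731, -0.005, -0.001]
contact_force: [-12.4, -1.8, 10.6]
opening: 0.005
finger_force: 6.4
```

```bash
python3 - <<'E'
from h import *
tipnow(); tabs("side"); d=snap("top"); caseyaw(d,(.58,-.048))
E
```

```text
tip [ 0.5019 -0.105   0.0338] zyx [-93.9  -0.5 179.6] F [-12.4  -1.8  10.6] q [ 0.51  0.99 -0.69  2.01  1.17  0.62 -0.93] t 15.5833
side [(np.int32(116), [0.5807, -0.0171]), (np.int32(98), [0.5823, -0.0682])]
  mid [ 0.5815 -0.0426] sep 0.0511 caseyaw(mod180) 1.8
rect ((579.4487915039062, -47.96612548828125), (144.36061096191406, 137.7510528564453), 2.7901976108551025)
```

Call:
play_rows(rows=[[[0,0.002,0,0,0,0],[0,0.004,0,0,0,0],[0,0.006,0,0,0,0],[0,0.006,0,0,0,0]]])

```text
clock: 16.02
tool_pos: [0.5052, -0.1043, 0.1997]
eef_rot: [0.683, 0.731, -0.007, -0.001]
contact_force: [-14.6, -3.4, 14.6]
opening: 0.004
finger_force: 8.2
```

```bash
python3 - <<'E'
from h import *
tipnow(); tabs("side"); d=snap("top"); caseyaw(d,(.58,-.048))
E
```

```text
tip [ 0.5033 -0.1057  0.0338] zyx [-93.9  -0.7 179.5] F [-14.6  -3.4  14.6] q [ 0.51  0.99 -0.69  2.    1.16  0.63 -0.93] t 16.0167
side [(np.int32(116), [0.5811, -0.017]), (np.int32(98), [0.5831, -0.068])]
  mid [ 0.5821 -0.0425] sep 0.051 caseyaw(mod180) 2.2
rect ((580.2791748046875, -48.02015686035156), (143.8629150390625, 138.05043029785156), 3.163945198059082)
```

Call:
play_rows(rows=[[[0,0.002,0,0,0,0],[0,0.004,0,0,0,0],[0,0.006,0,0,0,0],[0,0.006,0,0,0,0],[0,-0.01,0,0,0,0],[0,-0.04,0,0,0,0],[0,-0.06,-0.05,0,0,0],[-0.08,-0.06,-0.14,0,0,0],[-0.16,-0.06,-0.2,0,0,0],[-0.24,-0.06,-0.2,0,0,0],[-0.3,0.04,-0.2,0,0,0],[-0.3,0.06,-0.2,0,0,0],[-0.3,0.06,-0.2,0,0,0]]])

```text
clock: 17.2
tool_pos: [0.5553, -0.2555, 0.3017]
eef_rot: [0.686, 0.728, 0.002, 0.006]
contact_force: [0.7, -1.1, 0.8]
opening: 0.012
finger_force: 0.0
```

```bash
python3 - <<'E'
from h import *
tipnow(); tabs("side"); tabs("top"); d=snap("top","t4.png",(245,110,435,300),3.1); caseyaw(d,(.58,-.048))
E
```

```text
tip [ 0.5572 -0.2563  0.1357] zyx [-93.4   0.7 179.7] F [ 0.7 -1.1  0.8] q [ 0.8   0.93 -0.85  1.68  0.86  0.93 -0.33] t 17.2
side [(np.int32(108), [0.582, -0.017]), (np.int32(93), [0.5846, -0.069])]
  mid [ 0.5833 -0.043 ] sep 0.0521 caseyaw(mod180) 2.9
top [(np.int32(21), [0.5856, -0.0744]), (np.int32(18), [0.5814, -0.0219])]
  mid [ 0.5835 -0.0482] sep 0.0527 caseyaw(mod180) -175.4
rect ((580.6234130859375, -48.493377685546875), (145.16131591796875, 138.90469360351562), 3.9721405506134033)
```

View pics/t4.png

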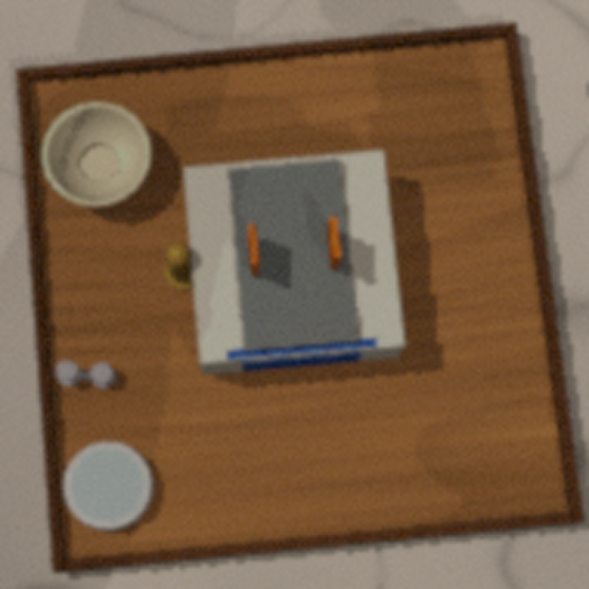

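```bash
python3 - <<'E'
from h import *
d=snap("top")
quad(d,[(186,168),(384,151),(403,347),(201,361)],.048)
# line fits: tray rim outer edges & case left side edges by gradient
g=cv2.GaussianBlur(cv2.cvtColor(d["pixels"],cv2.COLOR_BGR2GRAY),(0,0),.8).astype(float)
def edge(a,b,z,half=6,n=60):
    """strongest-gradient point near segment a-b (world at height z) -> line angle"""
    a,b=np.array(a),np.array(b); t=(b-a)/np.hypot(*(b-a)); nn=np.array([-t[1],t[0]]); P=[]
    s=np.arange(-half,half+.01,.5)/1000
    for k in np.linspace(.08,.92,n):
        pts=[a+(b-a)*k+nn*x for x in s]; uv=np.float32([proj(d,[*p,z]) for p in pts])
        v=cv2.remap(g.astype(np.float32),uv[:,0].reshape(-1,1),uv[:,1].reshape(-1,1),1).ravel()
        P.append(pts[int(np.argmax(np.abs(np.gradient(v))))])
    vx,vy,x,y=cv2.fitLine(np.float32(P),cv2.DIST_HUBER,0,.001,.001).ravel(); print(np.degrees(np.arctan2(vy,vx)).round(2),x.round(4),y.round(4))
T=[(.7335,.1413),(.7593,-.2132),(.4043,-.2392),(.3774,.1123)]
for i in range(4): edge(T[i],T[(i+1)%4],.016,8)
print('case'); c=np.array([ray(d,(u/3.1+244.7,v/3.1+109.7),.048)[:2] for u,v in [(186,168),(384,151),(403,347),(201,361)]])
for i in range(4): edge(c[i],c[(i+1)%4],.048,6)
E
```

```text
[[0.6465, 0.0221], [0.6556, -0.1126], [0.5195, -0.1202], [0.5127, 0.0139]] mid [ 0.5836 -0.0492]
0.135 -86.1
0.1364 -176.8
0.1343 92.9
0.1341 3.5
-85.68 0.7481 -0.0358
3.88 0.6249 -0.2247
-85.83 0.3875 -0.0516
4.38 0.5339 0.1284
case
-86.14 0.6531 -0.0449
3.98 0.5876 -0.1168
-86.02 0.515 -0.0605
3.94 0.586 0.0201
```

Call:
play_rows(rows=[[[0,0,0,0,0,0.98],[0,0,0,0,0,0.98],[0,0,0,0,0,0.98],[0,0,0,0,0,0.98],[0,0,0,0,0,0.98]]], claw=0)

```text
clock: 17.82
tool_pos: [0.5497, -0.2487, 0.3004]
eef_rot: [0.839, 0.544, -0.001, 0.001]
contact_force: [0.6, 0.4, 0.5]
opening: 0.355
finger_force: 0.0
```

Call:
play_rows(rows=[[[0,0,0,0,0,0.98],[0,0,0,0,0,0.98],[0,0,0,0,0,0.98],[0,0,0,0,0,0.98],[0,0,0,0,0,0.98]]])

```text
clock: 18.23
tool_pos: [0.5499, -0.2491, 0.3004]
eef_rot: [0.946, 0.325, -0.001, 0.001]
contact_force: [0.4, 0.3, 0.1]
opening: 0.733
finger_force: 0.0
```

Call:
play_rows(rows=[[[0,0,0,0,0,0.98],[0,0,0,0,0,0.98],[0,0,0,0,0,0.98],[0,0,0,0,0,0.98],[0,0,0,0,0,0.98]]])

```text
clock: 18.65
tool_pos: [0.55, -0.2493, 0.3002]
eef_rot: [0.996, 0.086, -0.0, 0.001]
contact_force: [-0.2, 0.1, -0.1]
opening: 1.001
finger_force: 0.0
```

```bash
python3 - <<'E'
from h import *
tipnow(); print(mv([.584,-.0485,.12],4,0,.166), mv([.584,-.0485,.056],4,0,.166))
E
```

```text
tip [ 0.5499 -0.2497  0.1342] zyx [ -9.9  -0.  179.9] F [-0.2  0.1 -0.1] q [ 0.62  0.83 -0.49  1.71  0.55  0.73 -1.54] t 18.65
[0.136, -0.384, 0.028, 0.004, 0.002, 0.207] [0.136, -0.384, 0.156, 0.004, 0.002, 0.207]
```

Call:
play_rows(rows=[[[0.03,-0.08,0,0,0,0.1],[0.06,-0.16,0,0,0,0.207],[0.09,-0.24,0.01,0,0,0.207],[0.12,-0.31,0.02,0,0,0.207],[0.136,-0.384,0.028,0,0,0.207],[0.136,-0.384,0.028,0,0,0.207],[0.136,-0.384,0.07,0,0,0.207],[0.136,-0.384,0.11,0,0,0.207],[0.136,-0.384,0.14,0,0,0.207],[0.136,-0.384,0.154,0,0,0.207],[0.136,-0.384,0.154,0,0,0.207]]])

```text
clock: 19.57
tool_pos: [0.5841, -0.0495, 0.2213]
eef_rot: [0.999, 0.035, -0.002, 0.001]
contact_force: [0.3, -0.3, 0.8]
opening: 0.999
finger_force: 0.0
```

```bash
python3 - <<'E'
from h import *
tipnow(); tabs("side"); d=snap("side"); cv2.imwrite("pics/g1.png",cv2.resize(d["pixels"][170:290,250:400],None,fx=4,fy=4,interpolation=2))
print(mv([.584,-.0485,.056],4,0,.166))
E
```

```text
tip [ 0.5835 -0.0498  0.0553] zyx [ -4.1  -0.2 179.9] F [ 0.3 -0.3  0.8] q [ 0.2   0.92 -0.34  1.8   0.56  0.52 -2.01] t 19.5667
side []
[-0.002, -0.002, 0.002, 0.003, -0.001, -0.002]
```

View pics/g1.png

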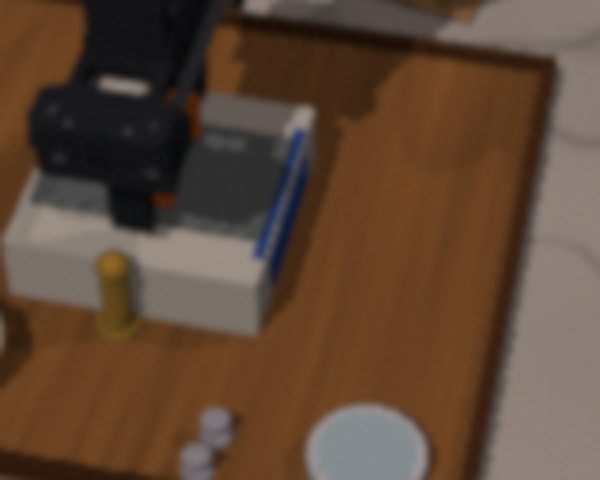

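Call:
play_rows(rows=[[[0,0,0,0,0,0],[0,0,0,0,0,0],[0,0,0,0,0,0],[0,0,0,0,0,0],[0,0,0,0,0,0],[0,0,0,0,0,0],[0,0,0,0,0,0],[0,0,0,0,0,0],[0,0,0,0,0,0],[0,0,0,0,0,0],[0,0,0,0,0,0],[0,0,0,0,0,0]]], claw=1, squeeze=25)

```text
clock: 20.67
tool_pos: [0.5852, -0.049, 0.2236]
eef_rot: [0.999, 0.033, 0.001, 0.001]
contact_force: [-1.6, 2.0, 6.1]
opening: 0.484
finger_force: 25.0
```

Call:
play_rows(rows=[[[0,0,-0.02,0,0,0],[0,0,-0.04,0,0,0],[0,0,-0.07,0,0,0],[0,0,-0.1,0,0,0],[0,0,-0.15,0,0,0],[0,0,-0.2,0,0,0],[0,0,-0.2,0,0,0]]])

```text
clock: 21.25
tool_pos: [0.5865, -0.0494, 0.3279]
eef_rot: [0.999, 0.033, 0.004, 0.001]
contact_force: [1.0, -0.5, -0.4]
opening: 0.486
finger_force: 25.0
```

```bash
python3 - <<'E'
from h import *
tipnow(); a=snap("top")["pixels"][110:300,245:435]; d=snap("side"); b=d["pixels"][110:310,200:410]
a=cv2.resize(a,(380,380)); b=cv2.resize(b,(399,380)); cv2.imwrite("pics/l1.png",np.hstack([a,b]))
d=snap("top"); hsv=cv2.cvtColor(d["pixels"],cv2.COLOR_BGR2HSV)
# mat colour centroid
T=np.array([ray(d,p,.004)[:2] for p in [(449,185),(519,189),(516,258),(445,250)]],np.float32)
print(T.mean(0), cv2.minAreaRect(T*1000))
E
```

```text
tip [ 0.588  -0.0497  0.1619] zyx [ -3.7   0.5 179.9] F [ 1.  -0.5 -0.4] q [ 0.26  0.77 -0.44  1.75  0.47  0.72 -1.93] t 21.25
[ 0.5274857  -0.35724115] ((529.3294677734375, -357.21551513671875), (151.63148498535156, 152.4136199951172), 82.46572875976562)
```

View pics/l1.png

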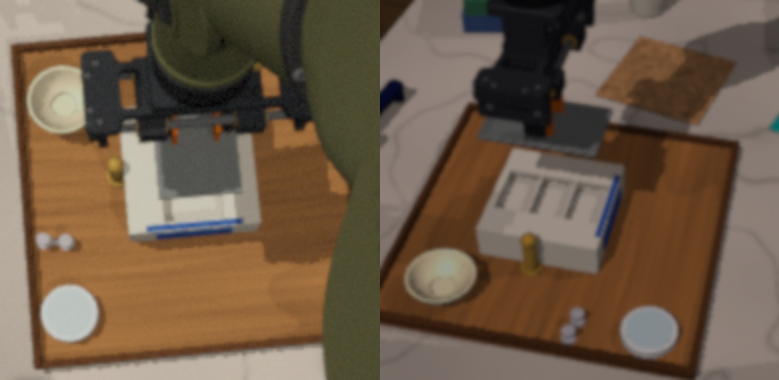

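```bash
python3 - <<'E'
from h import *
print(mv([.5275,-.357,.32],-5,0,0),mv([.5275,-.357,.194],-5,0,0))
d=snap("top"); hsv=cv2.cvtColor(d["pixels"],cv2.COLOR_BGR2HSV)
m=cv2.inRange(hsv,(5,70,60),(22,200,255)); w=np.zeros_like(m); w[170:270,437:530]=m[170:270,437:530]
c=max(cv2.findContours(w,0,1)[0],key=cv2.contourArea)
print(cv2.minAreaRect(np.array([ray(d,p,.004)[:2]*1000 for p in c[:,0]],np.float32)))
E
```

```text
[-0.154, 0.606, 0.007, 0.005, -0.0, 0.305] [-0.154, 0.605, 0.259, 0.005, -0.0, 0.305]Traceback (most recent call last):
  File "<stdin>", line 5, in <module>
ValueError: max() iterable argument is empty
```

Call:
play_rows(rows=[[[-0.02,0.06,0,0,0,0.1],[-0.04,0.13,0,0,0,0.2],[-0.06,0.2,0,0,0,0.305],[-0.08,0.27,0,0,0,0.305],[-0.1,0.34,0,0,0,0.305],[-0.12,0.41,0,0,0,0.305],[-0.14,0.48,0,0,0,0.305],[-0.154,0.55,0.01,0,0,0.305],[-0.154,0.606,0.04,0,0,0.305],[-0.154,0.606,0.1,0,0,0.305],[-0.154,0.606,0.15,0,0,0.305],[-0.154,0.606,0.18,0,0,0.305],[-0.154,0.606,0.2,0,0,0.305],[-0.154,0.606,0.2,0,0,0.305]]])

```text
clock: 22.62
tool_pos: [0.5269, -0.3563, 0.2201]
eef_rot: [0.999, -0.043, -0.003, -0.0]
contact_force: [-0.9, -0.3, -1.7]
opening: 0.478
finger_force: 25.0
```

```bash
python3 - <<'E'
from h import *
tipnow(); print(mv([.5275,-.357,.193],-5,0,0)); d=snap("side"); cv2.imwrite("pics/m1.png",cv2.resize(d["pixels"][60:210,290:490],None,fx=4,fy=4,interpolation=2))
E
```

```text
tip [ 0.526  -0.3562  0.0541] zyx [   4.9   -0.3 -180. ] F [-0.9 -0.3 -1.7] q [ 0.73  0.97 -0.38  1.64  0.54  0.64 -1.6 ] t 22.6167
[0.002, 0.001, 0.054, -0.001, 0.01, 0.002]
```

View pics/m1.png

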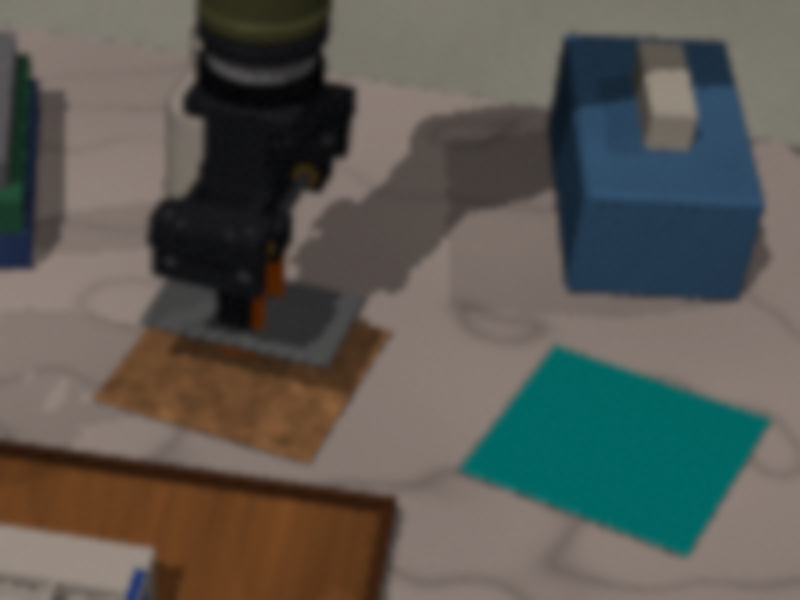

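Call:
play_rows(rows=[[[0,0,0.02,0,0,0],[0,0,0.035,0,0,0],[0,0,0.045,0,0,0],[0,0,0.051,0,0,0],[0,0,0.054,0,0,0],[0,0,0.054,0,0,0]]])

```text
clock: 23.17
tool_pos: [0.5281, -0.357, 0.1963]
eef_rot: [0.999, -0.043, 0.0, 0.001]
contact_force: [0.2, -0.4, 0.2]
opening: 0.482
finger_force: 25.0
```

Call:
play_rows(rows=[[[0,0,0.003,0,0,0],[0,0,0.006,0,0,0],[0,0,0.008,0,0,0],[0,0,0.008,0,0,0]]])

```text
clock: 23.5
tool_pos: [0.5281, -0.3571, 0.1924]
eef_rot: [0.999, -0.043, 0.0, 0.001]
contact_force: [0.8, 0.2, -2.1]
opening: 0.48
finger_force: 25.0
```

Release, then lift.

Call:
play_rows(rows=[[[0,0,0,0,0,0],[0,0,0,0,0,0],[0,0,0,0,0,0],[0,0,0,0,0,0],[0,0,0,0,0,0],[0,0,0,0,0,0],[0,0,0,0,0,0],[0,0,0,0,0,0],[0,0,0,0,0,0],[0,0,-0.06,0,0,0],[0,0,-0.14,0,0,0],[0,0,-0.22,0,0,0],[0,0,-0.28,0,0,0],[0,0,-0.28,0,0,0]]], claw=0)

```text
clock: 24.67
tool_pos: [0.5303, -0.3574, 0.3394]
eef_rot: [0.999, -0.044, 0.006, 0.003]
contact_force: [0.4, 0.3, 0.2]
opening: 1.0
finger_force: 0.0
```

```bash
cat >> h.py <<'E'
COL=dict(navy=((108,120,25),(125,255,255)),red=((170,130,50),(179,255,255)),tan=((8,100,110),(18,210,255)))
def boxes(z=.038,lim=(.38,.75,.14,.6),names=COL):
    """top face of each box from the top camera: rect fitted to colour blob projected at the box top"""
    d=snapshot("top"); hsv=cv2.cvtColor(d["pixels"],cv2.COLOR_BGR2HSV)
    for n in names:
        lo,hi=COL[n]; m=cv2.inRange(hsv,lo,hi); k,l,st,ce=cv2.connectedComponentsWithStats(m)
        for i in range(1,k):
            if st[i,4]<60: continue
            w=ray(d,ce[i],z)
            if lim[0]<w[0]<lim[1] and lim[2]<w[1]<lim[3]:
                c=cv2.findContours((l==i).astype(np.uint8),0,1)[0][0]
                r=cv2.minAreaRect(np.array([ray(d,p,z)[:2]*1000 for p in c[:,0]],np.float32)); print(n,st[i,4],np.round(r[0],1),np.round(r[1],1),round(r[2],1))
E
python3 - <<'E'
from h import *
tipnow(); tabs("side"); boxes()
d=snap("top"); e=snap("side")
cv2.imwrite("pics/m2.png",np.hstack([cv2.resize(d["pixels"][170:280,120:230],(390,390),interpolation=2),cv2.resize(e["pixels"][100:220,310:430],(390,390),interpolation=2)]))
E
```

```text
tip [ 0.5322 -0.3586  0.1734] zyx [  5.    0.7 179.6] F [0.4 0.3 0.2] q [ 0.77  0.81 -0.47  1.58  0.46  0.85 -1.53] t 24.6667
side []
navy 257 [575.8 356.1] [47.6 26. ] 88.8
red 161 [476.6 350.9] [47.4 22.1] 70.6
tan 268 [536.2 247.9] [25.1 48.5] 28.3
```

View pics/m2.png

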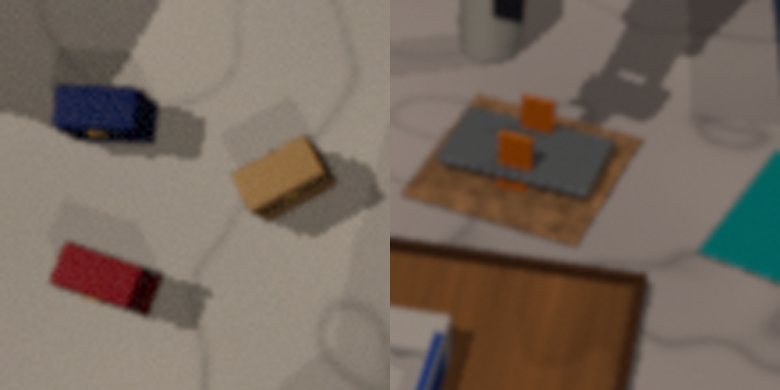

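```bash
python3 - <<'E'
from h import *
print(mv([.533,-.03,.172],12,0,.166))
E
```

```text
[-0.045, -0.652, -0.014, 0.002, 0.004, -0.592]
```

Call:
play_rows(rows=[[[-0.004,-0.08,0,0,0,-0.1],[-0.008,-0.16,0,0,0,-0.2],[-0.014,-0.24,0,0,0,-0.3],[-0.02,-0.32,0,0,0,-0.4],[-0.026,-0.4,0,0,0,-0.5],[-0.032,-0.48,0,0,0,-0.592],[-0.038,-0.56,0,0,0,-0.592],[-0.045,-0.652,0,0,0,-0.592],[-0.045,-0.652,0,0,0,-0.592],[-0.045,-0.652,0,0,0,-0.592]]])

```text
clock: 25.7
tool_pos: [0.5335, -0.0261, 0.3307]
eef_rot: [0.994, 0.108, -0.001, -0.0]
contact_force: [0.2, -0.7, 0.1]
opening: 1.0
finger_force: 0.0
```

```bash
python3 - <<'E'
from h import *
tipnow(); print(mv([.5365,.247,.10],29,0,.166),mv([.5365,.247,.018],29,0,.166))
E
```

```text
tip [ 0.5331 -0.026   0.1647] zyx [-1.24e+01 -1.00e-01 -1.80e+02] F [ 0.2 -0.7  0.1] q [ 0.25  0.71 -0.48  1.9   0.52  0.65 -1.9 ] t 25.7
[0.124, -0.532, 0.129, -0.002, 0.004, -0.578] [0.124, -0.532, 0.293, -0.002, 0.004, -0.578]
```

Call:
play_rows(rows=[[[0.015,-0.07,0,0,0,-0.1],[0.03,-0.14,0,0,0,-0.2],[0.05,-0.21,0,0,0,-0.3],[0.065,-0.28,0,0,0,-0.4],[0.08,-0.35,0,0,0,-0.5],[0.1,-0.42,0.02,0,0,-0.578],[0.115,-0.49,0.06,0,0,-0.578],[0.124,-0.532,0.1,0,0,-0.578],[0.124,-0.532,0.129,0,0,-0.578],[0.124,-0.532,0.129,0,0,-0.578]]])

```text
clock: 26.53
tool_pos: [0.5383, 0.2419, 0.2626]
eef_rot: [0.969, 0.247, -0.004, 0.002]
contact_force: [-1.2, -1.2, 0.6]
opening: 1.0
finger_force: 0.0
```

```bash
cat >> h.py <<'E'
def edges(c,z=.048,name="top"):
    d=snapshot(name); g=cv2.GaussianBlur(cv2.cvtColor(d["pixels"],cv2.COLOR_BGR2GRAY),(0,0),.8)
    s=np.arange(-6,6.01,.5)/1000; o=[]
    for i in range(4):
        a,b=np.array(c[i]),np.array(c[(i+1)%4]); t=(b-a)/np.hypot(*(b-a)); nn=np.array([-t[1],t[0]]); P=[]
        for k in np.linspace(.08,.92,50):
            pts=[a+(b-a)*k+nn*x for x in s]; uv=np.float32([proj(d,[*p,z]) for p in pts])
            v=cv2.remap(g,uv[:,0].reshape(-1,1),uv[:,1].reshape(-1,1),1).ravel().astype(float)
            P.append(pts[int(np.argmax(np.abs(np.gradient(v))))])
        vx,vy,x,y=cv2.fitLine(np.float32(P),cv2.DIST_HUBER,0,.001,.001).ravel(); o.append((round(float(np.degrees(np.arctan2(vy,vx))),2),round(float(x),4),round(float(y),4)))
    print(o)
E
python3 - <<'E'
from h import *
tipnow()
edges([[0.6465, 0.0221], [0.6556, -0.1126], [0.5195, -0.1202], [0.5127, 0.0139]])
boxes(); d=snap("side"); print("tan via side")
hsv=cv2.cvtColor(d["pixels"],cv2.COLOR_BGR2HSV); 
for n in COL:
    m=cv2.inRange(hsv,*COL[n]); k,l,st,ce=cv2.connectedComponentsWithStats(m)
    for i in range(1,k):
        w=ray(d,ce[i],.03)
        if st[i,4]>60 and .4<w[0]<.7 and .15<w[1]<.5: print(n,st[i,4],w)
print(mv([.5365,.247,.018],29,0,.166))
E
```

```text
tip [0.5374 0.2408 0.0966] zyx [-28.6  -0.3 179.6] F [-1.2 -1.2  0.6] q [-0.24  0.87 -0.46  1.77  0.6   0.65 -2.12] t 26.5333
[(-86.05, 0.6533, -0.0616), (4.3, 0.5782, -0.1175), (-88.41, 0.5211, -0.0683), (3.98, 0.5887, 0.0204)]
tan via side
navy 560 [0.58003355 0.36198373 0.03      ]
red 539 [0.47981518 0.35565962 0.03      ]
tan 111 [0.53230108 0.26089764 0.03      ]
[0.0, -0.015, 0.165, 0.007, 0.004, -0.022]
```

Call:
play_rows(rows=[[[0,-0.012,0.05,0,0,0],[0,-0.012,0.1,0,0,0],[0,-0.012,0.14,0,0,0],[0,-0.012,0.158,0,0,0],[0,-0.012,0.163,0,0,0],[0,-0.012,0.163,0,0,0]]])

```text
clock: 27.18
tool_pos: [0.537, 0.2472, 0.1857]
eef_rot: [0.969, 0.246, 0.0, 0.001]
contact_force: [0.1, 0.8, -0.6]
opening: 0.996
finger_force: 0.0
```

Call:
play_rows(rows=[[[0,0,0,0,0,0],[0,0,0,0,0,0],[0,0,0,0,0,0],[0,0,0,0,0,0],[0,0,0,0,0,0],[0,0,0,0,0,0],[0,0,0,0,0,0],[0,0,0,0,0,0],[0,0,0,0,0,0],[0,0,0,0,0,0]]], claw=1, squeeze=20)

```text
clock: 28.02
tool_pos: [0.5365, 0.2481, 0.1855]
eef_rot: [0.969, 0.247, 0.0, 0.001]
contact_force: [-0.0, -0.2, 4.7]
opening: 0.565
finger_force: 20.0
```

```bash
python3 - <<'E'
from h import *
tipnow(); print(get_state()["opening"]*88)
E
```

```text
tip [0.5366 0.2478 0.0195] zyx [-28.6   0.  179.9] F [-0.  -0.2  4.7] q [-0.3   0.99 -0.37  1.79  0.69  0.5  -2.21] t 28.0167
49.75517603086313
```

Call:
play_rows(rows=[[[0,0,-0.04,0,0,0],[0,0,-0.1,0,0,0],[0,0,-0.17,0,0,0],[0,0,-0.24,0,0,0],[0,0,-0.24,0,0,0]]])

```text
clock: 28.43
tool_pos: [0.5379, 0.2498, 0.3111]
eef_rot: [0.969, 0.246, 0.005, -0.001]
contact_force: [-0.5, -0.1, -1.2]
opening: 0.566
finger_force: 20.0
```

```bash
python3 - <<'E'
from h import *
tipnow(); print(get_state()["opening"]*88, mv([.624,-.0457,.13],4,0,.166))
E
```

```text
tip [0.5395 0.2505 0.1451] zyx [ -28.5    0.5 -179.8] F [-0.5 -0.1 -1.2] q [-0.23  0.81 -0.51  1.74  0.56  0.73 -2.1 ] t 28.4333
49.813369777310335 [-0.131, 0.601, 0.029, -0.003, -0.02, 0.857]
```

Call:
play_rows(rows=[[[-0.015,0.07,0,0,0,0.1],[-0.03,0.14,0,0,0,0.2],[-0.045,0.21,0,0,0,0.3],[-0.06,0.28,0,0,-0.005,0.4],[-0.075,0.35,0,0,-0.005,0.5],[-0.09,0.42,0.01,0,-0.01,0.6],[-0.105,0.49,0.015,0,-0.01,0.7],[-0.12,0.55,0.02,0,-0.015,0.8],[-0.131,0.601,0.029,0,-0.015,0.857],[-0.131,0.601,0.029,0,-0.015,0.857],[-0.131,0.601,0.029,0,-0.015,0.857],[-0.131,0.601,0.029,0,-0.015,0.857]]])

```text
clock: 29.43
tool_pos: [0.6222, -0.046, 0.2908]
eef_rot: [0.999, 0.036, -0.004, 0.001]
contact_force: [0.7, 0.4, -1.0]
opening: 0.567
finger_force: 20.0
```

```bash
python3 - <<'E'
from h import *
tipnow(); print(get_state()["opening"]*88, mv([.624,-.0457,.075],4,0,.166), mv([.624,-.0457,.0545],4,0,.166))
E
```

```text
tip [ 0.6209 -0.0465  0.1248] zyx [ -4.1  -0.4 179.8] F [ 0.7  0.4 -1. ] q [ 0.24  0.86 -0.44  1.65  0.49  0.75 -1.94] t 29.4333
49.93560241209339 [0.005, -0.001, 0.1, 0.004, 0.016, 0.003] [0.005, -0.001, 0.141, 0.004, 0.016, 0.003]
```

Call:
play_rows(rows=[[[0.005,0,0.03,0,0.01,0],[0.005,0,0.06,0,0.01,0],[0.005,0,0.09,0,0.01,0],[0.005,0,0.11,0,0.01,0],[0.005,0,0.125,0,0.01,0],[0.005,0,0.135,0,0.01,0],[0.005,0,0.141,0,0.01,0],[0.005,0,0.141,0,0.01,0]]])

```text
clock: 30.1
tool_pos: [0.6245, -0.0468, 0.2206]
eef_rot: [0.999, 0.035, -0.001, 0.002]
contact_force: [0.2, -0.1, -0.0]
opening: 0.569
finger_force: 20.0
```

```bash
python3 - <<'E'
from h import *
tipnow(); print(get_state()["opening"]*88, mv([.624,-.0457,.0535],4,0,.166))
E
```

```text
tip [ 0.6241 -0.0474  0.0546] zyx [-4.000e+00 -1.000e-01  1.798e+02] F [ 0.2 -0.1 -0. ] q [ 0.21  0.96 -0.38  1.67  0.55  0.62 -1.99] t 30.1
50.08815676652076 [-0.001, -0.002, 0.002, 0.007, 0.005, 0.001]
```

Call:
play_rows(rows=[[[0,0,0.002,0,0,0],[0,0,0.002,0,0,0],[0,0,0.002,0,0,0],[0,0,0.002,0,0,0],[0,0,0.002,0,0,0],[0,0,0.002,0,0,0],[0,0,0.002,0,0,0],[0,0,0.002,0,0,0],[0,0,-0.06,0,0,0],[0,0,-0.14,0,0,0],[0,0,-0.21,0,0,0],[0,0,-0.21,0,0,0]]], claw=0)

```text
clock: 31.1
tool_pos: [0.6272, -0.0461, 0.3329]
eef_rot: [0.999, 0.035, 0.005, 0.002]
contact_force: [-0.3, 0.5, -0.0]
opening: 0.997
finger_force: 0.0
```

```bash
python3 - <<'E'
from h import *
tipnow(); print(mv([.577,.3565,.155],-3,0,.166)); boxes()
E
```

```text
tip [ 0.6289 -0.0465  0.1669] zyx [ -4.    0.6 179.8] F [-0.3  0.5 -0. ] q [ 0.25  0.81 -0.46  1.62  0.47  0.82 -1.91] t 31.1
[-0.044, -0.81, 0.02, 0.006, -0.022, 0.244]
navy 287 [574.7 351.8] [56.5 28.2] 88.8
red 219 [476.1 350.3] [51.4 22.5] 69.2
```

Call:
play_rows(rows=[[[-0.004,-0.08,0,0,0,0.05],[-0.008,-0.16,0,0,0,0.1],[-0.012,-0.24,0,0,0,0.15],[-0.016,-0.32,0,0,0,0.2],[-0.02,-0.4,0,0,0,0.244],[-0.025,-0.48,0,0,0,0.244],[-0.03,-0.56,0,0,0,0.244],[-0.035,-0.64,0,0,0,0.244],[-0.04,-0.72,0,0,0,0.244],[-0.044,-0.79,0.02,0,-0.01,0.244],[-0.044,-0.81,0.08,0,-0.01,0.244],[-0.044,-0.81,0.12,0,-0.01,0.244],[-0.044,-0.81,0.12,0,-0.01,0.244]]])

```text
clock: 32.23
tool_pos: [0.5717, 0.3554, 0.2587]
eef_rot: [1.0, -0.025, -0.007, 0.005]
contact_force: [0.2, -0.6, -1.0]
opening: 1.0
finger_force: 0.0
```

```bash
cat >> h.py <<'E'
def sideboxes():
    d=snapshot("side"); hsv=cv2.cvtColor(d["pixels"],cv2.COLOR_BGR2HSV)
    for n in COL:
        k,l,st,ce=cv2.connectedComponentsWithStats(cv2.inRange(hsv,*COL[n]))
        for i in range(1,k):
            w=ray(d,ce[i],.03)
            if st[i,4]>60 and .4<w[0]<.75 and -.15<w[1]<.5: print("side",n,st[i,4],w.round(4))
E
python3 - <<'E'
from h import *
tipnow(); boxes(); sideboxes(); print(mv([.577,.3565,.018],-3,0,.166))
E
```

```text
tip [0.5692 0.3537 0.0927] zyx [  2.8  -0.9 179.4] F [ 0.2 -0.6 -1. ] q [-0.45  0.95 -0.34  1.5   0.39  0.78 -2.57] t 32.2333
side navy 579 [0.5796 0.3622 0.03  ]
side red 567 [0.4794 0.3564 0.03  ]
side tan 4285 [ 0.5968 -0.1053  0.03  ]
side tan 215 [ 0.6448 -0.0837  0.03  ]
side tan 1647 [0.5751 0.0889 0.03  ]
side tan 309 [0.4007 0.0744 0.03  ]
[0.007, -0.005, 0.158, 0.014, 0.017, -0.0]
```

Call:
play_rows(rows=[[[0,0,0,0,0,-0.98],[0,0,0,0,0,-0.98],[0,0,0,0,0,-0.98],[0,0,0,0,0,-0.98],[0,0,0,0,0,-0.98]]])

```text
clock: 32.75
tool_pos: [0.5756, 0.3543, 0.266]
eef_rot: [0.976, 0.217, -0.003, 0.001]
contact_force: [0.1, -0.4, 0.1]
opening: 1.002
finger_force: 0.0
```

Call:
play_rows(rows=[[[0,0,0,0,0,-0.98],[0,0,0,0,0,-0.98],[0,0,0,0,0,-0.98],[0,0,0,0,0,-0.98],[0,0,0,0,0,-0.98]]])

```text
clock: 33.17
tool_pos: [0.5752, 0.3546, 0.2654]
eef_rot: [0.895, 0.447, -0.003, 0.0]
contact_force: [0.6, -0.2, -0.4]
opening: 0.995
finger_force: 0.0
```

Call:
play_rows(rows=[[[0,0,0,0,0,-0.98],[0,0,0,0,0,-0.98],[0,0,0,0,0,-0.98],[0,0,0,0,0,-0.98],[0,0,0,0,0,-0.98]]])

```text
clock: 33.58
tool_pos: [0.5749, 0.3548, 0.2649]
eef_rot: [0.76, 0.65, -0.004, -0.001]
contact_force: [0.0, 0.3, 0.6]
opening: 1.001
finger_force: 0.0
```

Call:
play_rows(rows=[[[0,0,0,0,0,-0.98],[0,0,0,0,0,-0.98],[0,0,0,0,0,-0.98],[0,0,0,0,0,-0.98],[0,0,0,0,0,-0.98]]])

```text
clock: 34.0
tool_pos: [0.5747, 0.355, 0.2646]
eef_rot: [0.58, 0.814, -0.004, -0.002]
contact_force: [-0.2, -0.3, -0.2]
opening: 1.003
finger_force: 0.0
```

Call:
play_rows(rows=[[[0,0,0,0,0,-0.98],[0,0,0,0,0,-0.98],[0,0,0,0,0,-0.98],[0,0,0,0,0,-0.98],[0,0,0,0,0,-0.98]]])

```text
clock: 34.42
tool_pos: [0.5746, 0.3552, 0.2645]
eef_rot: [0.366, 0.931, -0.003, -0.002]
contact_force: [-1.2, -0.0, -0.2]
opening: 1.0
finger_force: 0.0
```

Call:
play_rows(rows=[[[0,0,0,0,0,-0.98],[0,0,0,0,0,-0.98],[0,0,0,0,0,-0.98],[0,0,0,0,0,-0.98],[0,0,0,0,0,-0.98]]])

```text
clock: 34.83
tool_pos: [0.5745, 0.3553, 0.2643]
eef_rot: [0.129, 0.992, -0.003, -0.003]
contact_force: [1.0, -0.5, -0.7]
opening: 0.999
finger_force: 0.0
```

```bash
python3 - <<'E'
from h import *
tipnow(); boxes(); sideboxes(); print(mv([.577,.3565,.09],177,0,.166),mv([.577,.3565,.018],177,0,.166))
E
```

```text
tip [0.5733 0.3546 0.0983] zyx [-165.1   -0.4  179.8] F [ 1.  -0.5 -0.7] q [-0.17  1.11 -1.01  1.48  0.99  1.12 -0.06] t 34.8333
red 223 [476.7 350.1] [49.6 22.8] 70.7
side navy 572 [0.5797 0.3625 0.03  ]
side red 562 [0.4794 0.3561 0.03  ]
side tan 3579 [ 0.6293 -0.1013  0.03  ]
side tan 214 [ 0.6447 -0.0837  0.03  ]
side tan 1729 [0.5733 0.0881 0.03  ]
side tan 563 [0.4037 0.0463 0.03  ]
[-0.005, 0.003, 0.017, -0.01, -0.012, -0.42] [-0.005, 0.004, 0.161, -0.01, -0.012, -0.42]
```

Call:
play_rows(rows=[[[-0.005,0.003,0.017,-0.01,-0.012,-0.25],[-0.005,0.003,0.02,-0.01,-0.012,-0.42],[-0.005,0.003,0.06,-0.01,-0.01,-0.42],[-0.005,0.003,0.11,-0.01,-0.01,-0.42],[-0.005,0.003,0.145,-0.01,-0.01,-0.42],[-0.005,0.003,0.159,-0.01,-0.01,-0.42],[-0.005,0.003,0.159,-0.01,-0.01,-0.42]]])

```text
clock: 35.52
tool_pos: [0.5759, 0.3553, 0.1821]
eef_rot: [0.023, 1.0, -0.001, -0.002]
contact_force: [0.1, 0.7, 0.3]
opening: 1.0
finger_force: 0.0
```

Call:
play_rows(rows=[[[0,0,0,0,0,0],[0,0,0,0,0,0],[0,0,0,0,0,0],[0,0,0,0,0,0],[0,0,0,0,0,0],[0,0,0,0,0,0],[0,0,0,0,0,0],[0,0,0,0,0,0],[0,0,0,0,0,0],[0,0,0,0,0,0]]], claw=1, squeeze=20)

```text
clock: 36.35
tool_pos: [0.5768, 0.3563, 0.1856]
eef_rot: [0.022, 1.0, 0.001, -0.0]
contact_force: [0.0, -0.3, 4.3]
opening: 0.569
finger_force: 20.0
```

```bash
python3 - <<'E'
from h import *
tipnow(); print(get_state()["opening"]*88); boxes(); sideboxes()
E
```

```text
tip [0.5767 0.3565 0.0196] zyx [-177.5   -0.  -179.9] F [ 0.  -0.3  4.3] q [-0.17  1.23 -0.98  1.49  1.12  1.05  0.09] t 36.35
50.06387224064239
red 206 [476.5 350.5] [49.  22.1] 70.7
side navy 112 [0.5717 0.3468 0.03  ]
side red 568 [0.4793 0.3563 0.03  ]
side tan 2888 [ 0.6386 -0.12    0.03  ]
side tan 214 [ 0.6447 -0.0837  0.03  ]
side tan 909 [0.4083 0.025  0.03  ]
side tan 1590 [0.5788 0.0882 0.03  ]
```

Call:
play_rows(rows=[[[0,0,-0.04,0,0,0],[0,0,-0.1,0,0,0],[0,0,-0.17,0,0,0],[0,0,-0.23,0,0,0],[0,0,-0.23,0,0,0]]])

```text
clock: 36.87
tool_pos: [0.5773, 0.3576, 0.306]
eef_rot: [0.022, 1.0, 0.004, 0.002]
contact_force: [-0.1, 1.5, -0.6]
opening: 0.564
finger_force: 20.0
```

```bash
python3 - <<'E'
from h import *
tipnow(); print(get_state()["opening"]*88, mv([.584,-.0485,.13],184,0,.166))
edges([[0.6465, 0.0221], [0.6556, -0.1126], [0.5195, -0.1202], [0.5127, 0.0139]])
E
```

```text
tip [0.578  0.3588 0.14  ] zyx [-177.5    0.3 -179.6] F [-0.1  1.5 -0.6] q [-0.15  1.08 -1.07  1.45  0.98  1.19  0.17] t 36.8667
49.645739226536065 [-0.049, -0.811, 0.014, 0.014, 0.009, -0.228]
[(-85.47, 0.6515, -0.0401), (4.29, 0.5927, -0.1164), (-88.48, 0.5213, -0.0683), (4.97, 0.5799, 0.0131)]
```

Call:
play_rows(rows=[[[-0.004,-0.08,0,0,0,-0.05],[-0.009,-0.16,0,0,0,-0.1],[-0.014,-0.24,0,0,0,-0.15],[-0.019,-0.32,0,0,0,-0.2],[-0.024,-0.4,0,0,0,-0.228],[-0.029,-0.48,0,0,0,-0.228],[-0.034,-0.56,0,0.005,0,-0.228],[-0.039,-0.64,0,0.01,0,-0.228],[-0.044,-0.72,0,0.01,0.005,-0.228],[-0.049,-0.78,0,0.01,0.005,-0.228],[-0.049,-0.811,0.01,0.01,0.005,-0.228],[-0.049,-0.811,0.014,0.01,0.005,-0.228],[-0.049,-0.811,0.014,0.01,0.005,-0.228]]])

```text
clock: 38.0
tool_pos: [0.5828, -0.0503, 0.2909]
eef_rot: [-0.035, 0.999, -0.002, -0.003]
contact_force: [0.4, 0.8, -1.1]
opening: 0.567
finger_force: 20.0
```

```bash
python3 - <<'E'
from h import *
tipnow(); print(get_state()["opening"]*88, mv([.584,-.0485,.0545],184,0,.166)); sideboxes()
E
```

```text
tip [ 0.5817 -0.0509  0.1249] zyx [176.   -0.4 179.8] F [ 0.4  0.8 -1.1] q [ 0.57  1.04 -1.12  1.76  1.06  1.09  0.71] t 38.0
49.90521964080536 [-0.004, 0.004, 0.141, -0.006, -0.014, -0.0]
side red 526 [0.456  0.3321 0.03  ]
side tan 91 [ 0.6934 -0.0815  0.03  ]
side tan 166 [ 0.6469 -0.0862  0.03  ]
```

Call:
play_rows(rows=[[[-0.004,0.004,0.03,0,-0.01,0],[-0.004,0.004,0.06,0,-0.01,0],[-0.004,0.004,0.09,0,-0.01,0],[-0.004,0.004,0.11,0,-0.01,0],[-0.004,0.004,0.125,0,-0.01,0],[-0.004,0.004,0.135,0,-0.01,0],[-0.004,0.004,0.141,0,-0.01,0],[-0.004,0.004,0.141,0,-0.01,0]]])

```text
clock: 38.72
tool_pos: [0.5851, -0.0479, 0.222]
eef_rot: [-0.035, 0.999, -0.002, 0.001]
contact_force: [0.5, 0.9, -0.5]
opening: 0.569
finger_force: 20.0
```

```bash
python3 - <<'E'
from h import *
tipnow(); print(get_state()["opening"]*88, mv([.584,-.0485,.0535],184,0,.166))
E
```

```text
tip [ 0.5853 -0.0486  0.056 ] zyx [1.759e+02 1.000e-01 1.798e+02] F [ 0.5  0.9 -0.5] q [ 0.54  1.13 -1.05  1.78  1.19  1.01  0.63] t 38.7167
50.10441200054468 [0.002, -0.001, 0.005, -0.008, 0.002, 0.002]
```

Call:
play_rows(rows=[[[0.002,0,0.005,0,0,0],[0.002,0,0.005,0,0,0],[0.002,0,0.005,0,0,0],[0.002,0,0.005,0,0,0],[0.002,0,0.005,0,0,0],[0.002,0,0.005,0,0,0],[0.002,0,0.005,0,0,0],[0.002,0,0.005,0,0,0],[0.002,0,-0.06,0,0,0],[0.002,0,-0.14,0,0,0],[0.002,0,-0.21,0,0,0],[0.002,0,-0.21,0,0,0]]], claw=0)

```text
clock: 39.72
tool_pos: [0.5857, -0.0462, 0.3342]
eef_rot: [-0.035, 0.999, -0.001, 0.006]
contact_force: [0.9, -0.2, 0.7]
opening: 1.002
finger_force: 0.0
```

```bash
python3 - <<'E'
from h import *
tipnow(); boxes(lim=(.3,.8,-.3,.6)); sideboxes()
d=snap("top","r1.png",(110,180,230,270),6)
E
```

```text
tip [ 0.5877 -0.0464  0.1682] zyx [175.9   0.7 179.9] F [ 0.9 -0.2  0.7] q [ 0.58  0.98 -1.16  1.73  1.01  1.13  0.74] t 39.7167
navy 307 [593.4 -49.2] [46.4 34.9] 88.8
navy 67 [522.2 -53.5] [ 3.  96.1] 3.8
red 191 [452.9 327.2] [47.7 21.3] 70.7
tan 114 [714.6  13.4] [15.7 40.5] 3.0
tan 219 [696.8  97.1] [36.2 52.2] 5.0
tan 1403 [ 616.3 -173.7] [144.6  70.9] 4.3
tan 145 [670.2  -8.2] [29.1 32. ] 7.2
tan 8943 [527.5 -52.1] [260.7 327.2] 4.3
tan 84 [625.9 -48.9] [ 7.6 49.4] 4.2
tan 156 [ 516.7 -200.3] [22.2 32.4] 5.3
tan 90 [ 459.9 -294.3] [62.4 10.8] 77.7
side navy 269 [ 0.6032 -0.0744  0.03  ]
side red 519 [0.456  0.3321 0.03  ]
side tan 98 [ 0.6936 -0.0833  0.03  ]
side tan 186 [ 0.6458 -0.0863  0.03  ]
```

```bash
python3 - <<'E'
from h import *
print(mv([.454,.328,.16],161,0,.166),mv([.454,.328,.10],161,0,.166))
E
```

```text
[0.206, 0.769, -0.002, -0.01, 0.004, 0.803] [0.206, 0.77, 0.118, -0.01, 0.004, 0.803]
```

Call:
play_rows(rows=[[[0.02,0.075,0,0,0,0.1],[0.04,0.15,0,0,0,0.2],[0.06,0.22,0,0,0,0.3],[0.08,0.3,0,0,0,0.4],[0.1,0.375,0,0,0,0.5],[0.12,0.45,0,0,0,0.6],[0.14,0.52,0,-0.01,0,0.7],[0.16,0.6,0,-0.01,0,0.8],[0.18,0.68,0,-0.01,0,0.803],[0.2,0.75,0,-0.01,0,0.803],[0.206,0.77,0.06,-0.01,0,0.803],[0.206,0.77,0.118,-0.01,0,0.803],[0.206,0.77,0.118,-0.01,0,0.803],[0.206,0.77,0.118,-0.01,0,0.803]]])

```text
clock: 41.03
tool_pos: [0.4537, 0.3275, 0.2642]
eef_rot: [0.165, 0.986, -0.002, -0.001]
contact_force: [-0.3, -0.5, 0.4]
opening: 1.003
finger_force: 0.0
```

```bash
python3 - <<'E'
from h import *
tipnow(); sideboxes(); boxes(names=["red"]); print(mv([.454,.328,.018],161,0,.166))
E
```

```text
tip [0.4534 0.3268 0.0982] zyx [-1.611e+02 -1.000e-01  1.798e+02] F [-0.3 -0.5  0.4] q [-0.19  1.   -0.97  1.85  1.05  0.92 -0.44] t 41.0333
side red 537 [0.4559 0.3329 0.03  ]
side tan 4362 [ 0.4625 -0.0431  0.03  ]
red 60 [458.3 342.7] [13.4 21.4] 73.8
[0.001, -0.001, 0.166, 0.003, 0.003, -0.001]
```

Call:
play_rows(rows=[[[0,0.002,0.05,0,0,0],[0,0.002,0.1,0,0,0],[0,0.002,0.14,0,0,0],[0,0.002,0.158,0,0,0],[0,0.002,0.162,0,0,0],[0,0.002,0.162,0,0,0]]])

```text
clock: 41.63
tool_pos: [0.4552, 0.3295, 0.1862]
eef_rot: [0.165, 0.986, 0.001, 0.001]
contact_force: [-0.4, -0.1, 0.0]
opening: 1.001
finger_force: 0.0
```

Call:
play_rows(rows=[[[0,0,0,0,0,0],[0,0,0,0,0,0],[0,0,0,0,0,0],[0,0,0,0,0,0],[0,0,0,0,0,0],[0,0,0,0,0,0],[0,0,0,0,0,0],[0,0,0,0,0,0],[0,0,0,0,0,0],[0,0,0,0,0,0]]], claw=1, squeeze=20)

```text
clock: 42.47
tool_pos: [0.4548, 0.3296, 0.1857]
eef_rot: [0.165, 0.986, 0.001, 0.001]
contact_force: [0.8, -0.3, 4.0]
opening: 0.57
finger_force: 20.0
```

Call:
play_rows(rows=[[[0,0,-0.04,0,0,0],[0,0,-0.1,0,0,0],[0,0,-0.17,0,0,0],[0,0,-0.23,0,0,0],[0,0,-0.23,0,0,0]]])

```text
clock: 42.88
tool_pos: [0.4548, 0.3315, 0.3056]
eef_rot: [0.165, 0.986, 0.004, 0.003]
contact_force: [0.4, 0.7, 0.0]
opening: 0.568
finger_force: 20.0
```

```bash
python3 - <<'E'
from h import *
tipnow(); print(get_state()["opening"]*88, mv([.5441,-.0513,.13],184,0,.166)); boxes(lim=(.55,.8,-.2,.1))
E
```

```text
tip [0.456  0.3328 0.1396] zyx [-161.     0.4 -179.6] F [0.4 0.7 0. ] q [-0.17  0.94 -1.01  1.83  0.99  0.96 -0.38] t 42.8833
49.95471414584448 [-0.417, -0.666, 0.015, 0.018, 0.013, -0.801]
navy 313 [594.4 -49.2] [46.4 32.7] 88.8
tan 308 [634. -48.] [50.9 28.7] 88.8
```

Call:
play_rows(rows=[[[-0.035,-0.055,0,0,0,-0.1],[-0.07,-0.11,0,0,0,-0.2],[-0.105,-0.166,0,0,0,-0.3],[-0.14,-0.222,0,0,0,-0.4],[-0.175,-0.277,0,0,0,-0.5],[-0.21,-0.333,0,0,0,-0.6],[-0.245,-0.388,0,0,0,-0.7],[-0.28,-0.444,0,0.01,0,-0.801],[-0.315,-0.5,0,0.01,0.005,-0.801],[-0.35,-0.555,0,0.01,0.01,-0.801],[-0.385,-0.61,0,0.015,0.01,-0.801],[-0.417,-0.666,0.01,0.015,0.01,-0.801],[-0.417,-0.666,0.01,0.015,0.01,-0.801],[-0.417,-0.666,0.01,0.015,0.01,-0.801]]])

```text
clock: 44.1
tool_pos: [0.5429, -0.0558, 0.2931]
eef_rot: [-0.032, 0.999, -0.003, -0.004]
contact_force: [-0.1, 1.4, -0.6]
opening: 0.567
finger_force: 20.0
```

```bash
python3 - <<'E'
from h import *
tipnow(); print(get_state()["opening"]*88, mv([.5441,-.0513,.0545],184,0,.166))
E
```

```text
tip [ 0.5416 -0.057   0.1271] zyx [176.3  -0.4 179.6] F [-0.1  1.4 -0.6] q [ 0.6   0.99 -1.09  1.88  1.06  1.02  0.65] t 44.1
49.908709458768136 [-0.004, 0.01, 0.145, -0.013, -0.016, -0.011]
```

Call:
play_rows(rows=[[[-0.004,0.007,0.02,-0.01,-0.01,-0.01],[-0.004,0.007,0.04,-0.01,-0.01,-0.01],[-0.004,0.007,0.055,-0.01,-0.01,-0.01],[-0.004,0.007,0.055,-0.01,-0.01,-0.01],[-0.004,0.007,0.055,-0.01,-0.01,-0.01]]])

```text
clock: 44.52
tool_pos: [0.5447, -0.0489, 0.267]
eef_rot: [-0.038, 0.999, -0.0, -0.0]
contact_force: [-0.3, -0.1, -2.0]
opening: 0.562
finger_force: 20.0
```

```bash
python3 - <<'E'
from h import *
tipnow(); print(get_state()["opening"]*88, mv([.5441,-.0513,.0545],184,0,.166))
E
```

```text
tip [ 0.5446 -0.049   0.101 ] zyx [175.6  -0.  180. ] F [-0.3 -0.1 -2. ] q [ 0.57  1.03 -1.07  1.89  1.12  0.98  0.61] t 44.5167
49.497612055063556 [0.002, -0.005, 0.093, -0.001, -0.002, 0.013]
```

Call:
play_rows(rows=[[[0,-0.004,0.03,0,0,0.01],[0,-0.004,0.055,0,0,0.01],[0,-0.004,0.075,0,0,0.01],[0,-0.004,0.088,0,0,0.01],[0,-0.004,0.093,0,0,0.01],[0,-0.004,0.095,0,0,0.01],[0,-0.004,0.095,0,0,0.01]]])

```text
clock: 45.1
tool_pos: [0.5454, -0.0516, 0.2206]
eef_rot: [-0.035, 0.999, -0.0, 0.001]
contact_force: [0.7, -0.3, -0.8]
opening: 0.563
finger_force: 20.0
```

```bash
python3 - <<'E'
from h import *
tipnow(); print(get_state()["opening"]*88)
E
```

```text
tip [ 0.5456 -0.0517  0.0546] zyx [1.76e+02 1.00e-01 1.80e+02] F [ 0.7 -0.3 -0.8] q [ 0.56  1.09 -1.01  1.9   1.22  0.93  0.55] t 45.1
49.57958513528852
```

Release, lift, and clear away to the right.

Call:
play_rows(rows=[[[0,0,0.002,0,0,0],[0,0,0.002,0,0,0],[0,0,0.002,0,0,0],[0,0,0.002,0,0,0],[0,0,0.002,0,0,0],[0,0,0.002,0,0,0],[0,0,0.002,0,0,0],[0,0,0.002,0,0,0],[0,0,-0.06,0,0,0],[0,0,-0.14,0,0,0],[0,0,-0.21,0,0,0],[0,-0.08,-0.25,0,0,0],[0,-0.16,-0.25,0,0,0],[0,-0.24,-0.25,0,0,0],[0,-0.32,-0.25,0,0,0],[0,-0.4,-0.25,0,0,0],[0,-0.48,-0.25,0,0,0],[0,-0.5,-0.25,0,0,0],[0,-0.5,-0.25,0,0,0]]], claw=0)

```text
clock: 46.68
tool_pos: [0.5616, -0.3055, 0.3445]
eef_rot: [-0.03, 1.0, -0.001, -0.0]
contact_force: [-0.2, 1.1, -0.2]
opening: 1.001
finger_force: 0.0
```

```bash
python3 - <<'E'
from h import *
tipnow(); d=snap("top"); e=snap("side")
edges([[0.6465, 0.0221], [0.6556, -0.1126], [0.5195, -0.1202], [0.5127, 0.0139]])
cv2.imwrite("pics/f.png",np.hstack([cv2.resize(d["pixels"][110:300,245:435],(399,399),interpolation=2),cv2.resize(e["pixels"][90:310,190:410],(399,399),interpolation=2)]))
E
```

```text
tip [ 0.5616 -0.3059  0.1785] zyx [176.5  -0.  179.9] F [-0.2  1.1 -0.2] q [ 0.96  1.02 -1.15  1.55  0.97  1.22  1.27] t 46.6833
[(-86.5, 0.6524, -0.0549), (4.11, 0.5876, -0.1164), (89.93, 0.5166, -0.0471), (4.03, 0.5855, 0.0197)]
```

View pics/f.png

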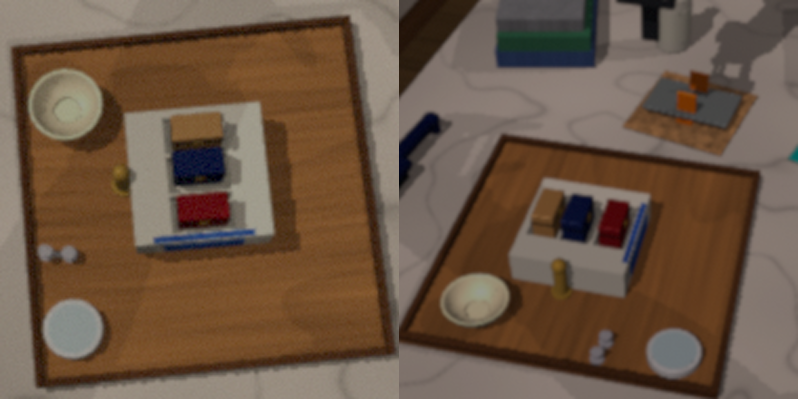

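```bash
python3 -c "
from plant import *
print(finish_job())"
```

```text
the job is handed in; nothing more can be done
None
```

The job is handed in at about 47 s. The final picture shows the case turned blue front to the robot and square with the tray to about 0.3°. The cover lies flat, tabs up, mid-mat, the tan, navy and red boxes stand upright in their own pockets, and the ring dish, mirror and cufflinks look unmoved.

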